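# Unstack solder spools onto their colour-coded stands

## Task

The spools of solder wire have been left in one stack on the bench. Working from the top of the stack down, set each spool over the spindle of the stand of its own colour, so that it stands flat on the disc and is let go. Put the spools down gently without dropping them, let none tip over, and leave the circuit board and the multimeter where they are.

Things in the scene. Friction and masses are not known exactly. Their poses are not given: they have to be found in the camera images.
- red_spool: Spool of solder wire with red plastic flanges, standing on end: 36 mm across the flanges, 30 mm tall; flanges 7 mm thick at top and bottom, between them grey wire 30 mm across; a 25 mm hole runs right through along its axis. At the start: top of the stack, on the white one. Origin: on the axis, at the underside; z up the axis. Round, so its yaw does not matter.
- white_spool: Spool of solder wire with white plastic flanges, standing on end: 46 mm across the flanges, 32 mm tall; flanges 7 mm thick at top and bottom, between them grey wire 40 mm across; a 25 mm hole runs right through along its axis. At the start: second from the top, on the blue one. Origin: on the axis, at the underside; z up the axis. Round, so its yaw does not matter.
- blue_spool: Spool of solder wire with blue plastic flanges, standing on end: 56 mm across the flanges, 36 mm tall; flanges 7 mm thick at top and bottom, between them grey wire 50 mm across; a 25 mm hole runs right through along its axis. At the start: third from the top, on the yellow one. Origin: on the axis, at the underside; z up the axis. Round, so its yaw does not matter.
- yellow_spool: Spool of solder wire with yellow plastic flanges, standing on end: 66 mm across the flanges, 40 mm tall; flanges 7 mm thick at top and bottom, between them grey wire 60 mm across; a 25 mm hole runs right through along its axis. At the start: bottom of the stack, standing on the bench. Origin: on the axis, at the underside; z up the axis. Round, so its yaw does not matter.
- red_stand: Spool stand fixed to the bench: red disc 80 mm across and 4 mm thick with an upright steel spindle at its centre, 8 mm thick and rounded on top, whose top is 18 mm above the bench. A spool put over the spindle stands flat on the disc, its underside 4 mm above the bench. Origin: centre of the disc's underside, at bench height; z up.
- white_stand: Spool stand fixed to the bench: white disc 80 mm across and 4 mm thick with an upright steel spindle at its centre, 8 mm thick and rounded on top, whose top is 18 mm above the bench. A spool put over the spindle stands flat on the disc, its underside 4 mm above the bench. Origin: centre of the disc's underside, at bench height; z up.
- blue_stand: Spool stand fixed to the bench: blue disc 80 mm across and 4 mm thick with an upright steel spindle at its centre, 8 mm thick and rounded on top, whose top is 18 mm above the bench. A spool put over the spindle stands flat on the disc, its underside 4 mm above the bench. Origin: centre of the disc's underside, at bench height; z up.
- yellow_stand: Spool stand fixed to the bench: yellow disc 80 mm across and 4 mm thick with an upright steel spindle at its centre, 8 mm thick and rounded on top, whose top is 18 mm above the bench. A spool put over the spindle stands flat on the disc, its underside 4 mm above the bench. Origin: centre of the disc's underside, at bench height; z up.
- board: Bystander: green circuit board lying loose on the bench beyond the work, 90 x 160 mm, 6 mm thick, with four round black coils up to 19 mm high. Origin: centre of its underside.
- meter: Bystander: orange hand-held multimeter with a black face lying loose on its back to the left (+y) of the work, 150 x 75 mm, 44 mm high at its dial. Origin: centre of its underside.
There are look-alikes about, which are no part of the job. Leave any orange look-alike of the white_spool alone. Leave any green look-alike of the blue_spool alone.

How it is judged:
By the outcome, as a careful person would: the job done as asked, in the order asked, and still so for the second after the job is handed in, with the robot touching nothing.
It also fails if it takes over 112 s, if anything falls off the work surface, if the arm or the gripper's body presses on something with over 40 N, if the wrist force passes 120 N, or if a joint passes its speed limit or range.

## Robot

A 6-joint arm with a two-finger parallel gripper is mounted at the origin on the work surface. World frame = base frame: x ahead of the robot, y to its left, z up, the work surface at z = 0. Lengths are in mm, angles in rad, forces in N, time in s.
With the tool pointing down it reaches from about 400 to 925 mm from the base axis. Payload 12.5 kg.
Tool frame: the origin (TCP) lies at the very end of the fingers, on their centre line; the grasp point (between the pads) lies 19 mm behind it; z points along the fingers, y is the line along which they close (so a half turn about z gives the same grasp; the last joint's range is limited). The gripper opens to 95 mm and grips with 3 to 60 N. Pads are 20 mm wide; open, the fingers measure 119 mm over their backs; the gripper's body (75 mm by 180 mm) begins 59 mm behind the grasp point.
Start: joints at [1.123, 0.491, 1.559, -0, 1.092, -0.106], TCP at [209.474, 588.87, 214.661] pointing down, gripper open.
Joint ranges: [-3.1, 3.1], [-0.84, 2.19], [0.05, 2.79], [-1.13, 4.28], [0.06, 2.93], [-2.69, 2.69]. Speed limits (rad/s): [2.22, 2.22, 2.79, 3.14, 3.14, 3.14].

## Interface

Orientations are given as a 3x3 rotation matrix whose columns are the frame's x, y, z axes.
In Python, from cell import arm gives the robot as it stands.
- The arm moves only by the tool carry_out, never from a script. Its argument "motion" is a list of rows, each an object with "slide": the shift along the tool's x, y, z in m, a list of three; "turn": the turn, a rotation vector about the tool's x, y, z in degrees, a list of three; "hand": the finger opening in m, from 0 to 0.0951. In form: [{"slide": [dx, dy, dz], "turn": [rx, ry, rz], "hand": hand}, ...]. A call has 1 to 12 rows; each row shifts and turns the commanded pose from where the row before left it, along the tool's axes as they then stand; what a row does not reach is not made up. A row lasts 1/12 s, in which the tool goes at most 41.7 mm and 7.16 degrees, less where a joint would pass 70% of its speed; a pose out of reach is approached as far as the arm can. A call is refused whole if a number of a shift passes 0.0417 or a number of a turn 7.16, either way. A call with a gripper value outside its range is refused whole. The fingers move at their own pace and stop on an object; "grip_force" is the grip in N (left out, the last holds). Time passes only in rows, so rows that do not move let the fingers close. It gives the time, the measured TCP pose, the force, the opening and the grip force at its end, in the units of the state.
- arm.get_state(): the state, without advancing time (a new reading comes with each control period).
- arm.grab_frame(name): name is "scene" or "top" or "wrist"; returns a dict with "pixels" (400x640x3 uint8, blue, green, red), "fx", "fy", "cx", "cy" (pixels), "k1" (the pictures are not rectified: a ray, as slopes to the right and down, at radius r is drawn at 1 + k1 r^2 times it, then the intrinsics apply), "extrinsics" (4x4, takes a point from camera to world coordinates); the wrist camera has in their place "T_tool_cam" (4x4, takes a point from camera to tool coordinates, whose origin is the TCP and whose axes are the flange's). Camera axes: x right, y up, looking along -z (the intrinsics and any distortion apply to the point x, -y, -z); pixel columns grow to the right and rows downward; lengths in mm; the calibration is good to about 2 mm. A picture is of the moment at which its call begins: read the wrist's pose just before it. There is no depth.
- arm.close_job(): hands the job in; it is judged then, once.
The state is a dict: "time_s": time; "joint_pos": joint angles; "joint_velocities": joint speeds; "tau": joint torques, N m; "eef_pos": TCP position; "tcp_rot": TCP orientation; "contact_force": force on the tool from outside, world axes, zero at the start; "ft_torque": the same for the moment, N m; "gripper_width": opening from 0.0 (shut) to 1.0 (fully open); "gripper_force": force on a finger pad.
Only numpy, scipy, OpenCV 4.12 (cv2) and the standard library are available. Lean on these libraries where they do the work, as an engineer would, in place of code of your own. Each camera call takes 0.05 s, during which the arm holds its last target. There are 200 camera calls.

## Working session

There is one attempt and no reset: what is moved stays moved. The work goes in short steps, Python scripts to look and compute and a tool call to move; the robot and the scene stay as the last step left them, time stands still between calls to the robot, and variables do not carry over. Pictures are saved under pics/ and viewed, at most 14 in all, crops included, and the job is handed in when it is done.

Besides the shell and the picture viewer there is one more tool, called after ">>>" in YAML: its name, and indented under it one key for each argument. carry_out: Moves the arm, as the interface text tells. Its arguments: {"type":"object","properties":{"motion":{"type":"array"},"grip_force":{"type":"number"}},"required":["motion"]}

```bash
ls; mkdir -p pics; python3 - <<'E'
from cell import arm
import cv2, numpy as np
s=arm.get_state(); print({k:(np.round(v,3).tolist()) for k,v in s.items()})
for n in ("scene","top"):
    f=arm.grab_frame(n); cv2.imwrite(f"pics/{n}0.png",f["pixels"])
    print(n,f["fx"],f["fy"],f["cx"],f["cy"],f["k1"],np.round(f["extrinsics"],3).tolist())
f=arm.grab_frame("wrist");print(f["fx"],f["cx"],f["cy"],f["k1"],np.round(f["T_tool_cam"],3).tolist());cv2.imwrite("pics/wrist0.png",f["pixels"])
E
```

```text
pics
{'time_s': 0.0, 'joint_pos': [1.123, 0.492, 1.559, -0.0, 1.092, -0.106], 'joint_velocities': [-0.001, 0.001, -0.001, 0.001, -0.001, -0.001], 'tau': [-0.004, -61.263, -25.817, 0.069, 0.048, -0.0], 'eef_pos': [209.356, 588.631, 214.067], 'tcp_rot': [[-0.942, 0.335, -0.0], [0.335, 0.942, -0.001], [0.0, -0.001, -1.0]], 'contact_force': [0.147, -0.465, 0.457], 'ft_torque': [-0.009, 0.008, 0.027], 'gripper_force': 0.0, 'gripper_width': 0.996}
scene 435.23975379490673 435.23975379490673 317.43500296096613 199.6913035299081 -0.021139255080092692 [[-0.549, -0.57, 0.611, 1175.33], [0.836, -0.365, 0.41, 509.758], [-0.011, 0.736, 0.677, 733.45], [0.0, 0.0, 0.0, 1.0]]
top 418.85764424769786 418.85764424769786 319.3329940106846 204.93310089356441 -0.07205063647766495 [[0.008, 0.987, -0.158, 431.21], [-1.0, 0.011, 0.017, 109.222], [0.019, 0.158, 0.987, 1072.252], [0.0, 0.0, 0.0, 1.0]]
286.2257302481551 320.23564585022365 202.40320147397648 -0.03723569933652179 [[0.001, 0.966, 0.258, 73.923], [1.0, -0.0, -0.0, 0.769], [0.0, 0.258, -0.966, -170.338], [0.0, 0.0, 0.0, 1.0]]
```

View pics/scene0.png

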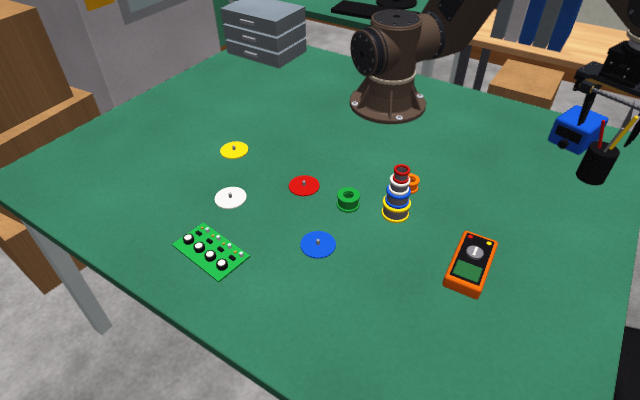

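View pics/top0.png

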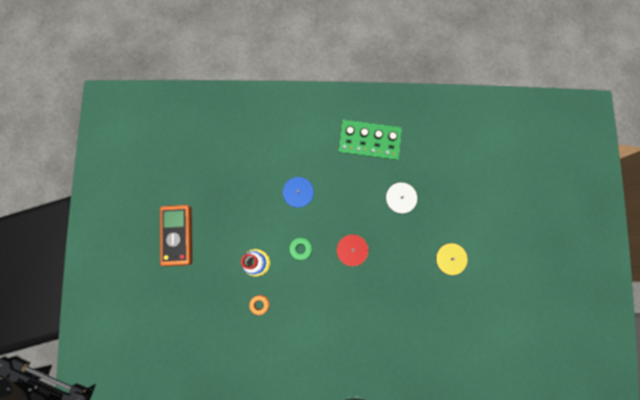

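The scene shows the stack at about (398,195), stands at red (304,185), white (230,197), blue (318,244) and yellow (234,149), a green look-alike at (348,200), and an orange one behind the stack at (412,183). In the top view, the stack is at (255,262) and the stands are at (352,250), (401,198), (298,192) and (452,259).

```bash
cat > h.py <<'E'
from cell import arm
import cv2, numpy as np
RNG={"red":[((0,120,70),(6,255,255)),((174,120,70),(180,255,255))],"yellow":[((24,140,120),(34,255,255))],
"blue":[((104,140,80),(122,255,255))],"white":[((0,0,190),(180,45,255))]}
def shot(n):
    s=arm.get_state(); f=arm.grab_frame(n)
    if n=="wrist":
        T=np.eye(4); T[:3,:3]=s["tcp_rot"]; T[:3,3]=s["eef_pos"]; f["E"]=T@np.array(f["T_tool_cam"])
    else: f["E"]=np.array(f["extrinsics"])
    f["pixels"]=np.ascontiguousarray(f["pixels"])
    return f
def ray(f,uv):
    K=np.array([[f["fx"],0,f["cx"]],[0,f["fy"],f["cy"]],[0,0,1.]])
    p=cv2.undistortPoints(np.array([[uv]],float),K,np.array([f["k1"],0,0,0,0.]))[0,0]
    d=f["E"][:3,:3]@np.array([p[0],-p[1],-1]); return f["E"][:3,3],d/np.linalg.norm(d)
def onz(f,uv,z):
    o,d=ray(f,uv); return o+d*(z-o[2])/d[2]
def tri(*fu):
    A=np.zeros((3,3));b=np.zeros(3);R=[ray(*x) for x in fu]
    for o,d in R:
        P=np.eye(3)-np.outer(d,d);A+=P;b+=P@o
    p=np.linalg.solve(A,b); return p,max(np.linalg.norm(np.cross(p-o,d)) for o,d in R)
def mask(f,c):
    h=cv2.cvtColor(f["pixels"],cv2.COLOR_BGR2HSV); m=0
    for a,b in RNG[c]: m=m|cv2.inRange(h,a,b)
    return m
def blobs(f,c,amin=40):
    """convex-hull contours: list of (cx,cy,area,hull), largest first"""
    cs,_=cv2.findContours(mask(f,c),cv2.RETR_EXTERNAL,cv2.CHAIN_APPROX_NONE); o=[]
    for k in cs:
        hl=cv2.convexHull(k);M=cv2.moments(hl)
        if M["m00"]>amin: o.append((M["m10"]/M["m00"],M["m01"]/M["m00"],M["m00"],hl))
    return sorted(o,key=lambda t:-t[2])
E
python3 - <<'E'
from h import *
t=shot("top");s=shot("scene")
for c in RNG:
    for f,n,w in((t,"top",(230,470,170,280)),(s,"scene",(200,415,130,262))):
        print(c,n,[tuple(np.round(b[:3],1))+(cv2.boundingRect(b[3]),) for b in blobs(f,c,15) if w[0]<b[0]<w[1] and w[2]<b[1]<w[3]])
c=cv2.resize(s["pixels"][150:235,350:430],None,fx=6,fy=6,interpolation=cv2.INTER_CUBIC);cv2.imwrite("pics/c1.png",c)
E
```

```text
red top [(np.float64(352.1), np.float64(249.9), np.float64(741.0), (337, 235, 31, 31)), (np.float64(248.7), np.float64(261.0), np.float64(174.5), (241, 254, 17, 15))]
red scene [(np.float64(303.7), np.float64(185.2), np.float64(481.0), (289, 175, 31, 21)), (np.float64(400.9), np.float64(173.5), np.float64(260.0), (393, 164, 17, 20))]
yellow top [(np.float64(451.4), np.float64(258.7), np.float64(699.0), (437, 244, 30, 31)), (np.float64(263.4), np.float64(261.4), np.float64(168.0), (258, 250, 12, 25))]
yellow scene [(np.float64(233.7), np.float64(149.7), np.float64(366.0), (220, 141, 28, 18)), (np.float64(396.0), np.float64(204.1), np.float64(322.0), (383, 196, 28, 17)), (np.float64(394.6), np.float64(214.9), np.float64(280.5), (381, 208, 28, 15))]
blue top [(np.float64(297.8), np.float64(191.8), np.float64(712.5), (283, 177, 31, 31)), (np.float64(261.7), np.float64(263.4), np.float64(50.5), (259, 255, 6, 17))]
blue scene [(np.float64(317.6), np.float64(244.1), np.float64(738.5), (300, 231, 36, 27)), (np.float64(398.2), np.float64(191.8), np.float64(257.5), (387, 185, 24, 15)), (np.float64(396.0), np.float64(202.4), np.float64(170.0), (386, 196, 23, 13))]
white top [(np.float64(401.2), np.float64(197.4), np.float64(709.5), (386, 183, 31, 30)), (np.float64(253.3), np.float64(262.3), np.float64(252.0), (244, 251, 19, 21))]
white scene [(np.float64(229.9), np.float64(196.9), np.float64(512.5), (214, 187, 33, 21)), (np.float64(399.2), np.float64(179.9), np.float64(153.0), (390, 174, 20, 12)), (np.float64(398.5), np.float64(189.3), np.float64(120.0), (389, 185, 20, 10)), (np.float64(209.1), np.float64(253.4), np.float64(22.5), (206, 251, 7, 6))]
```

View pics/c1.png

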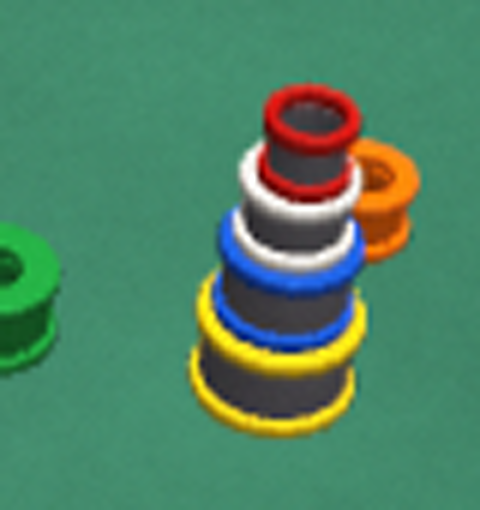

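```bash
python3 - <<'E'
from h import *
t=shot("top");s=shot("scene")
for c,a,b in(("red",(352.1,249.9),(303.7,185.2)),("white",(401.2,197.4),(229.9,196.9)),("blue",(297.8,191.8),(317.6,244.1)),("yellow",(451.4,258.7),(233.7,149.7)),("redtop",(249.5,261),(402,169.7)),("bluetop_scene",(255,261.5),(398.2,189.5))):
    print(c,*[np.round(x,1) for x in tri((t,a),(s,b))],onz(t,a,4).round(1),onz(s,b,4).round(1))
E
```

```text
red [487.    5.7   1. ] 0.0 [486.8   6.1   4. ] [489.8   7.8   4. ]
white [ 624.7 -123.7    2.1] 0.5 [ 624.1 -122.9    4. ] [ 626.4 -122.5    4. ]
blue [636.3 146.7   0.7] 0.0 [635.7 146.6   4. ] [638.7 148.3   4. ]
yellow [ 4.662e+02 -2.514e+02  4.000e-01] 0.3 [ 465.9 -249.9    4. ] [ 469.8 -248.     4. ]
redtop [452.7 248.1 133.4] 1.2 [456.2 265.9   4. ] [296.  192.9   4. ]
bluetop_scene [452.5 244.9  73.9] 2.5 [455.1 252.    4. ] [374.3 219.2   4. ]
```

>>> carry_out:
  motion:
    - {"slide": [0,0,-0.012],"turn": [0,0,-6.53],"hand": 0.0951}
    - {"slide": [0,0,-0.012],"turn": [0,0,-6.53],"hand": 0.0951}
    - {"slide": [0,0,-0.012],"turn": [0,0,-6.53],"hand": 0.0951}
  grip_force: 15

```text
time_s: 0.6
eef_pos: [209.4, 588.8, 251.0]
tcp_rot: [[-1.0, -0.006, -0.0], [-0.006, 1.0, -0.0], [0.0, -0.0, -1.0]]
contact_force: [0.8, 0.4, 0.0]
gripper_width: 0.999
gripper_force: 0.0
```

>>> carry_out:
  motion:
    - {"slide": [-0.01,-0.014,0],"turn": [0,0,0],"hand": 0.0951}
    - {"slide": [-0.02,-0.028,0],"turn": [0,0,0],"hand": 0.0951}
    - {"slide": [-0.022,-0.031,0],"turn": [0,0,0],"hand": 0.0951}
    - {"slide": [-0.022,-0.031,0],"turn": [0,0,0],"hand": 0.0951}
    - {"slide": [-0.022,-0.031,0],"turn": [0,0,0],"hand": 0.0951}
    - {"slide": [-0.024,-0.033,0],"turn": [0,0,0],"hand": 0.0951}
    - {"slide": [-0.024,-0.033,0],"turn": [0,0,0],"hand": 0.0951}
    - {"slide": [-0.024,-0.033,0],"turn": [0,0,0],"hand": 0.0951}
    - {"slide": [-0.022,-0.031,0],"turn": [0,0,0],"hand": 0.0951}
    - {"slide": [-0.022,-0.031,0],"turn": [0,0,0],"hand": 0.0951}
    - {"slide": [-0.02,-0.028,0],"turn": [0,0,0],"hand": 0.0951}
    - {"slide": [-0.012,-0.017,0],"turn": [0,0,0],"hand": 0.0951}

```text
time_s: 1.6
eef_pos: [454.7, 244.4, 250.2]
tcp_rot: [[-1.0, 0.005, -0.0], [0.005, 1.0, -0.0], [0.0, -0.0, -1.0]]
contact_force: [0.5, -0.0, 0.1]
gripper_width: 0.997
gripper_force: 0.0
```

>>> carry_out:
  motion:
    - {"slide": [0,0,0],"turn": [0,0,0],"hand": 0.0951}
    - {"slide": [0,0,0],"turn": [0,0,0],"hand": 0.0951}

```text
time_s: 1.77
eef_pos: [453.7, 246.4, 250.2]
tcp_rot: [[-1.0, 0.005, -0.001], [0.005, 1.0, -0.0], [0.001, -0.0, -1.0]]
contact_force: [-0.4, 0.8, -0.6]
gripper_width: 0.999
gripper_force: 0.0
```

```bash
cat > look.py <<'E'
import sys
from h import *
s=arm.get_state();print(np.round(s["time_s"],2),np.round(s["eef_pos"],1),np.round(s["joint_pos"],2),np.round(s["tcp_rot"],3).tolist(),"w",round(s["gripper_width"]*95.1,1),"F",np.round(s["contact_force"],1))
f=shot("wrist")
if len(sys.argv)>2: cv2.imwrite(f"pics/{sys.argv[2]}.png",f["pixels"])
for c in RNG:
    for b in blobs(f,c,150)[:5]: print(c,np.round(b[:3],1),cv2.boundingRect(b[3]),"ell",np.round(cv2.fitEllipse(b[3])[0],1),np.round(cv2.fitEllipse(b[3])[1],1), onz(f,cv2.fitEllipse(b[3])[0],float(sys.argv[1])).round(1)[:2])
E
python3 look.py 138 w1
```

```text
1.77 [453.7 246.4 250.2] [ 0.37  0.3   1.77  0.    1.07 -1.2 ] [[-1.0, 0.005, -0.001], [0.005, 1.0, -0.0], [0.001, -0.0, -1.0]] w 95.0 F [-0.4  0.8 -0.6]
red [ 162.5  199.5 1994. ] (137, 175, 52, 50) ell [162.5 199.5] [47.4 54.3] [451.8  84.9]
red [322.1 197.2 966.5] (306, 179, 34, 37) ell [322.2 197.1] [34.  37.3] [450.  249.5]
yellow [ 321.5  172.8 1246. ] (297, 155, 49, 34) ell [321.2 180.7] [47.8 52.2] [433.1 248.6]
yellow [  11.7  189.9 1055. ] (0, 163, 28, 50) ell [  3.9 187.8] [41.3 54.4] [438.2 -88.1]
blue [ 321.   178.3 1035.5] (299, 162, 44, 31) ell [320.7 187.6] [43.4 53.2] [440.2 248.1]
blue [261.3 300.4 414.5] (239, 295, 44, 14) ell [260.3 290.4] [35.4 45.1] [557.2 180. ]
white [ 320.   185.8 1002. ] (301, 169, 40, 34) ell [320.7 190.2] [39.9 43.3] [442.9 248. ]
```

View pics/w1.png

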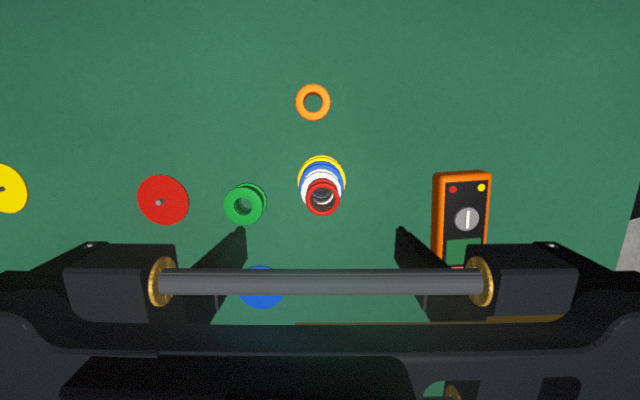

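The wrist view shows the red top ring at (322,197), the red stand at (162,200), and the orange and green look-alikes clear of the fingers.

```bash
python3 - <<'E'
from h import *
w=shot("wrist");s=shot("scene");t=shot("top")
print(blobs(t,"red")[1][:2], [cv2.fitEllipse(b[3]) for b in blobs(t,"red")[1:2]])
for p in ((322.1,196),(322.1,197)): print(*[np.round(x,1) for x in tri((w,p),(s,(402,169.7)))],*[np.round(x,1) for x in tri((w,p),(s,(402,169.7)),(t,(249.2,260.8)))])
h=cv2.cvtColor(w["pixels"],cv2.COLOR_BGR2HSV);m=mask(w,"red")[170:225,295:350]
print("\n".join("".join("#" if v else "." for v in r) for r in m[5:50]))
E
```

```text
Traceback (most recent call last):
IndexError: list index out of range
```

```bash
python3 - <<'E'
from h import *
w=shot("wrist");s=shot("scene")
for p in ((322.1,196),(322.1,197)): print(*[np.round(x,1) for x in tri((w,p),(s,(402,169.7)))])
m=mask(w,"red")[170:225,295:350]
print("\n".join("".join("#" if v else "." for v in r) for r in m[7:50]))
E
```

```text
[450.1 250.1 132.1] 1.6
[451.  250.2 132.8] 1.4
.......................................................
.......................................................
.......................#####...........................
....................###########........................
.................################......................
................###################....................
...............#####################...................
..............#######################..................
.............#########################.................
............###########################................
............###########################................
............############################...............
...........###########........##########...............
...........########.............########...............
...........#######...............#######...............
..........#######.................#######..............
..........######...................######..............
..........#####......................####..............
.........######......................#####..
[... 655 characters left out ...]
.......#######..............
...........#######...............#######...............
............#######.............#######................
............##########........#########................
.............#########################.................
..............#######################..................
................###################....................
.................#################.....................
...................#############.......................
.......................####............................
.......................................................
.......................................................
.......................................................
```

```bash
cat >> h.py <<'E'
def holes(f,c,amin=60):
    """ellipse centres of holes inside colour c"""
    m=mask(f,c);m=cv2.morphologyEx(m,cv2.MORPH_CLOSE,np.ones((2,2),np.uint8))
    cs,hi=cv2.findContours(m,cv2.RETR_CCOMP,cv2.CHAIN_APPROX_NONE)
    return [cv2.fitEllipse(k) for k,h in zip(cs,hi[0]) if h[3]>=0 and cv2.contourArea(k)>amin]
E
python3 - <<'E'
from h import *
w=shot("wrist");s=shot("scene")
print(arm.get_state()["eef_pos"])
a=holes(w,"red");b=holes(s,"red",20);print(a,b)
if a and b:
  for q in a: print(*[np.round(x,1) for x in tri((w,q[0]),(s,b[0][0]))],onz(w,q[0],138).round(1))
E
```

```text
[453.13571987 248.3910797  250.63578162]
[((321.033447265625, 200.3644561767578), (23.28774642944336, 24.578954696655273), 86.0976333618164)] [((401.3215026855469, 178.26828002929688), (7.084949970245361, 14.27325439453125), 101.62657928466797), ((402.6864013671875, 170.32643127441406), (5.819056034088135, 10.222618103027344), 97.16748809814453)]
[458.6 251.7 115.1] 1.1 [452.9 250.6 138. ]
```

>>> carry_out:
  motion:
    - {"slide": [0,0.0015,0.008],"turn": [0,0,0],"hand": 0.06}
    - {"slide": [0,0,0.02],"turn": [0,0,0],"hand": 0.06}
    - {"slide": [0,0,0.022],"turn": [0,0,0],"hand": 0.06}
    - {"slide": [0,0,0.022],"turn": [0,0,0],"hand": 0.06}
    - {"slide": [0,0,0.02],"turn": [0,0,0],"hand": 0.06}
    - {"slide": [0,0,0.015],"turn": [0,0,0],"hand": 0.06}
    - {"slide": [0,0,0.01],"turn": [0,0,0],"hand": 0.06}
    - {"slide": [0,0,0.008],"turn": [0,0,0],"hand": 0.06}
    - {"slide": [0,0,0.005],"turn": [0,0,0],"hand": 0.06}
    - {"slide": [0,0,0.004],"turn": [0,0,0],"hand": 0.06}
    - {"slide": [0,0,0],"turn": [0,0,0],"hand": 0.06}
    - {"slide": [0,0,0],"turn": [0,0,0],"hand": 0.06}

```text
time_s: 3.17
eef_pos: [453.7, 249.5, 117.0]
tcp_rot: [[-1.0, -0.0, 0.001], [-0.0, 1.0, 0.0], [-0.001, 0.0, -1.0]]
contact_force: [0.7, -0.1, 1.6]
gripper_width: 0.634
gripper_force: 0.0
```

```bash
python3 - <<'E'
from h import *
s=shot("scene");print(arm.get_state()["eef_pos"],arm.get_state()["gripper_width"])
w=shot("wrist");print(holes(w,"red"),[onz(w,q[0],138).round(1) for q in holes(w,"red")])
a=cv2.resize(s["pixels"][110:240,340:460],None,fx=4,fy=4,interpolation=cv2.INTER_CUBIC)
b=cv2.resize(w["pixels"],None,fx=.5,fy=.5)
cv2.imwrite("pics/c2.png",a)
E
```

```text
[453.76842011 249.51055354 117.14413288] 0.6306254758174181
[((319.1271057128906, 247.04830932617188), (20.695384979248047, 34.36211013793945), 91.34951782226562), ((319.5520935058594, 227.39222717285156), (12.40380573272705, 30.480798721313477), 91.74921417236328), ((90.02533721923828, 233.25201416015625), (8.83442211151123, 18.071165084838867), 69.14653015136719)] [array([446.3, 250.1, 138. ]), array([434.5, 250.4, 138. ]), array([438.5, 119.1, 138. ])]
```

View pics/c2.png

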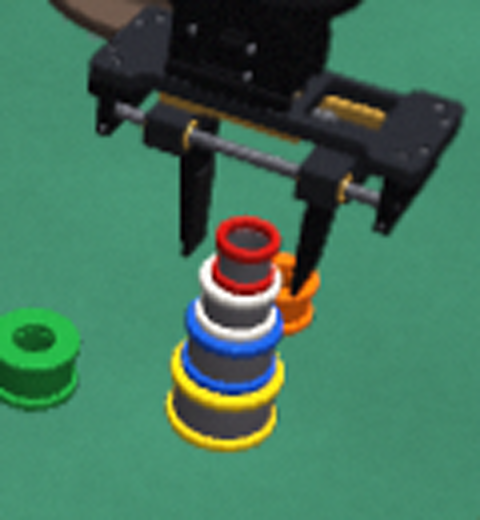

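The fingers straddle the red spool (crop centre about (248,255)), with both tips just above the white flange.

>>> carry_out:
  motion:
    - {"slide": [0,0,0.003],"turn": [0,0,0],"hand": 0.06}
    - {"slide": [0,0,0],"turn": [0,0,0],"hand": 0.05}
    - {"slide": [0,0,0],"turn": [0,0,0],"hand": 0.044}
    - {"slide": [0,0,0],"turn": [0,0,0],"hand": 0.04}
    - {"slide": [0,0,0],"turn": [0,0,0],"hand": 0.036}
    - {"slide": [0,0,0],"turn": [0,0,0],"hand": 0.032}
    - {"slide": [0,0,0],"turn": [0,0,0],"hand": 0.03}
    - {"slide": [0,0,0],"turn": [0,0,0],"hand": 0.03}
    - {"slide": [0,0,0],"turn": [0,0,0],"hand": 0.03}
  grip_force: 15

```text
time_s: 4.02
eef_pos: [453.6, 249.4, 113.7]
tcp_rot: [[-1.0, -0.0, 0.0], [-0.0, 1.0, 0.0], [-0.0, 0.0, -1.0]]
contact_force: [0.1, 0.0, -0.3]
gripper_width: 0.363
gripper_force: 14.9
```

>>> carry_out:
  motion:
    - {"slide": [0,0,-0.004],"turn": [0,0,0],"hand": 0.03}
    - {"slide": [0,0,-0.01],"turn": [0,0,0],"hand": 0.03}
    - {"slide": [0,0,-0.02],"turn": [0,0,0],"hand": 0.03}
    - {"slide": [0,0,-0.026],"turn": [0,0,0],"hand": 0.03}
    - {"slide": [0,0,-0.02],"turn": [0,0,0],"hand": 0.03}
    - {"slide": [-0.001,-0.008,-0.01],"turn": [0,0,0],"hand": 0.03}
    - {"slide": [-0.003,-0.018,0],"turn": [0,0,0],"hand": 0.03}
    - {"slide": [-0.003,-0.026,0],"turn": [0,0,0],"hand": 0.03}
    - {"slide": [-0.003,-0.026,0],"turn": [0,0,0],"hand": 0.03}
    - {"slide": [-0.003,-0.02,0],"turn": [0,0,0],"hand": 0.03}
    - {"slide": [0,-0.01,0],"turn": [0,0,0],"hand": 0.03}
    - {"slide": [0,0,0],"turn": [0,0,0],"hand": 0.03}

```text
time_s: 5.02
eef_pos: [466.4, 139.7, 203.7]
tcp_rot: [[-1.0, 0.002, -0.0], [0.002, 1.0, -0.0], [0.0, -0.0, -1.0]]
contact_force: [-0.4, -0.1, -1.1]
gripper_width: 0.359
gripper_force: 14.9
```

```bash
cat > look.py <<'E'
import sys
from h import *
s=arm.get_state();print(np.round(s["time_s"],2),np.round(s["eef_pos"],1),np.round(s["joint_pos"],2),"w",round(s["gripper_width"]*95.1,1),"F",np.round(s["contact_force"],1))
f=shot("wrist")
if len(sys.argv)>1: cv2.imwrite(f"pics/{sys.argv[1]}.png",f["pixels"])
for c in RNG:
    for b in blobs(f,c,250)[:4]:
        e=cv2.fitEllipse(b[3]);print(c,np.round(b[:2],1),cv2.boundingRect(b[3]),"z4",onz(f,b[:2],4).round(1)[:2])
    for e in holes(f,c): print("  hole",c,np.round(e[0],1),np.round(e[1],1))
E
python3 look.py w2
```

```text
5.02 [466.4 139.7 203.7] [ 0.16  0.31  1.9  -0.    0.93 -1.41] w 34.2 F [-0.4 -0.1 -1.1]
red [320.2 245. ] (289, 216, 63, 53) z4 [553.3 140.7]
red [220.5 198.1] (192, 170, 59, 57) z4 [485.6   7.3]
  hole red [321.2 249. ] [20.2 34.3]
  hole red [321. 230.] [13.4 31.1]
yellow [ 36.1 184.1] (9, 156, 56, 57) z4 [ 465.2 -248.5]
yellow [401.2 171.9] (378, 148, 53, 56) z4 [450.8 246.6]
  hole yellow [ 31.6 186.9] [ 7.3 15.9]
  hole yellow [389.9 167.2] [10.9 28.3]
blue [412.6 177.6] (389, 155, 53, 53) z4 [458.3 262.1]
blue [325.3 305.5] (299, 295, 54, 25) z4 [650.6 148. ]
  hole blue [402.2 171.5] [11.8 28.8]
white [428.5 186.7] (402, 163, 54, 49) z4 [470.5 284.4]
white [146.2 301.3] (122, 294, 48, 18) z4 [ 645.6 -121.7]
  hole white [433. 190.] [25.7 28.6]
  hole white [416.9 180.8] [18.1 31.4]
```

View pics/w2.png

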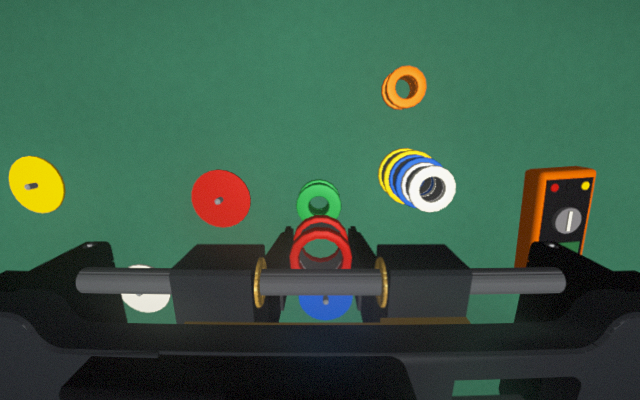

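The red spool is held level, with its hole at (321,249). The red stand is at (220,198), the yellow stand at (36,184), and the white spool's top hole at (433,190).

```bash
python3 - <<'E'
from h import *
w=shot("wrist");s=shot("scene");e=arm.get_state()["eef_pos"]
print(e,onz(w,(321.2,249),e[2]+24.3).round(1))
cs=blobs(s,"red",200);print([np.round(b[:2],1) for b in cs])
print("white top",[ (np.round(q[0],1)) for q in holes(s,"white",15)])
for q in holes(s,"white",15): print(*[np.round(x,1) for x in tri((w,(433.,190.)),(s,q[0]))])
print("white ring at 108",onz(w,(433,190),108))
import copy
f=copy.copy(w);T=np.eye(4);T[:3,:3]=[[-1,.005,-.001],[.005,1,0],[.001,0,-1]];T[:3,3]=[453.7,246.4,250.2];f["E"]=T@np.array(w["T_tool_cam"])
print("redstand 2 wrist",tri((f,(162.5,199.5)),(w,(220.5,198.1))))
E
```

```text
[466.4328559  141.91300554 203.65389211] [458.7 142.6 228. ]
[array([303.7, 185.2])]
white top [array([231. , 196.5]), array([400.9, 179.8])]
[583.9 112.3 157.3] 184.5
[452.5 250.6 105.7] 0.2
white ring at 108 [451.92630622 249.89943601 108.        ]
redstand 2 wrist (array([484.81988139,   9.66929074,   7.53804557]), np.float64(0.032564430314561146))
```

```bash
python3 - <<'E'
from h import *
w=shot("wrist");e=arm.get_state()["eef_pos"];p=w["pixels"]
print([ (r,p[r,321].tolist()) for r in range(212,285,2)])
m=((p[...,2].astype(int)-p[...,1])>35)[:, 280:360]
print([(r,280+np.flatnonzero(m[r]).min(),280+np.flatnonzero(m[r]).max()) for r in range(228,276,3) if m[r].any()])
for v in (246,249,252,255): print(v,(onz(w,(321,v),e[2]+24.3)-e).round(1))
E
```

```text
[(212, [37, 71, 30]), (214, [39, 88, 42]), (216, [26, 34, 90]), (218, [40, 50, 202]), (220, [65, 76, 237]), (222, [55, 61, 117]), (224, [56, 61, 59]), (226, [56, 58, 64]), (228, [21, 29, 84]), (230, [26, 32, 116]), (232, [53, 64, 229]), (234, [60, 69, 230]), (236, [36, 49, 214]), (238, [46, 62, 189]), (240, [103, 130, 76]), (242, [97, 123, 67]), (244, [95, 125, 68]), (246, [99, 128, 72]), (248, [98, 125, 71]), (250, [99, 127, 74]), (252, [98, 126, 70]), (254, [98, 123, 71]), (256, [98, 122, 70]), (258, [44, 52, 87]), (260, [36, 40, 93]), (262, [54, 57, 84]), (264, [62, 62, 60]), (266, [62, 63, 64]), (268, [62, 62, 65]), (270, [59, 56, 60]), (272, [67, 62, 64]), (274, [94, 89, 92]), (276, [76, 75, 72]), (278, [88, 83, 84]), (280, [95, 93, 91]), (282, [94, 90, 88]), (284, [103, 99, 99])]
[(228, np.int64(297), np.int64(344)), (231, np.int64(296), np.int64(345)), (234, np.int64(295), np.int64(346)), (237, np.int64(293), np.int64(347)), (240, np.int64(293), np.int64(347)), (243, np.int64(293), np.int64(348)), (246, np.int64(292), np.int64(349)), (249, np.int64(291), np.int64(350)), (252, np.int64(290), np.int64(351)), (255, np.int64(289), np.int64(351)), (258, np.int64(289), np.int64(351)), (261, np.int64(290), np.int64(351)), (264, np.int64(290), np.int64(351)), (267, np.int64(290), np.int64(350))]
246 [-9.6  1.4 24.3]
249 [-7.8  1.4 24.3]
252 [-6.   1.4 24.3]
255 [-4.2  1.4 24.3]
```

>>> carry_out:
  motion:
    - {"slide": [-0.002,-0.01,0],"turn": [0,0,0],"hand": 0.03}
    - {"slide": [-0.003,-0.02,0],"turn": [0,0,0],"hand": 0.03}
    - {"slide": [-0.004,-0.025,0],"turn": [0,0,0],"hand": 0.03}
    - {"slide": [-0.004,-0.025,0],"turn": [0,0,0],"hand": 0.03}
    - {"slide": [-0.004,-0.025,0.01],"turn": [0,0,0],"hand": 0.03}
    - {"slide": [-0.003,-0.02,0.02],"turn": [0,0,0],"hand": 0.03}
    - {"slide": [-0.001,-0.0104,0.025],"turn": [0,0,0],"hand": 0.03}
    - {"slide": [0,0,0.03],"turn": [0,0,0],"hand": 0.03}
    - {"slide": [0,0,0.03],"turn": [0,0,0],"hand": 0.03}
    - {"slide": [0,0,0.025],"turn": [0,0,0],"hand": 0.03}
    - {"slide": [0,0,0.015],"turn": [0,0,0],"hand": 0.03}
    - {"slide": [0,0,0],"turn": [0,0,0],"hand": 0.03}

```text
time_s: 6.22
eef_pos: [486.3, 6.2, 45.9]
tcp_rot: [[-1.0, -0.001, -0.005], [-0.001, 1.0, 0.001], [0.005, 0.001, -1.0]]
contact_force: [-0.4, 0.2, -1.5]
gripper_width: 0.365
gripper_force: 14.9
```

```bash
python3 look.py w3;python3 - <<'E'
from h import *
s=shot("scene")
a=cv2.resize(s["pixels"][120:230,240:360],None,fx=5,fy=5,interpolation=cv2.INTER_CUBIC)
cv2.imwrite("pics/c3.png",a)
E
```

```text
6.22 [486.3   6.2  45.9] [-0.12  0.56  2.05  0.    0.54 -1.7 ] w 34.7 F [-0.4  0.2 -1.5]
red [319.5 222.4] (269, 173, 102, 97) z4 [485.6   6.8]
  hole red [321.1 228.7] [11.5 29.9]
yellow [ 21.  201.1] (0, 149, 50, 96) z4 [ 468.6 -232.8]
yellow [613.1 181.1] (589, 140, 51, 83) z4 [451.7 237.7]
blue [475.8 387.4] (452, 379, 49, 18) z4 [652.4 156.6]
```

View pics/c3.png

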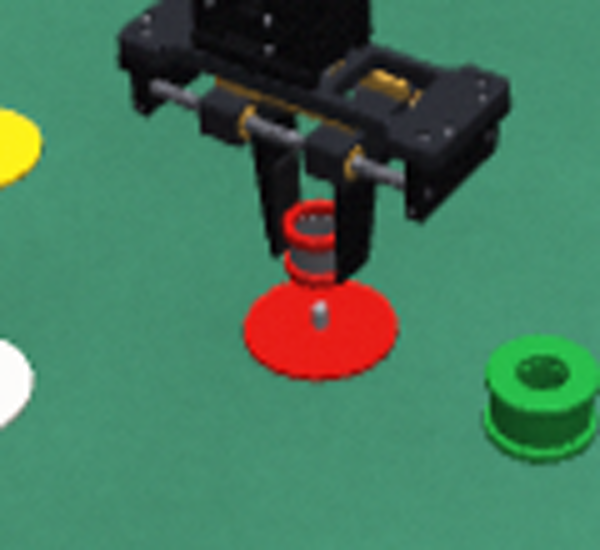

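The red spool hangs directly above the spindle (crop (320,312)), so I'm lowering it.

>>> carry_out:
  motion:
    - {"slide": [0,0,0.008],"turn": [0,0,0],"hand": 0.03}
    - {"slide": [0,0,0.008],"turn": [0,0,0],"hand": 0.03}
    - {"slide": [0,0,0.006],"turn": [0,0,0],"hand": 0.03}
    - {"slide": [0,0,0.005],"turn": [0,0,0],"hand": 0.03}
    - {"slide": [0,0,0.003],"turn": [0,0,0],"hand": 0.03}
    - {"slide": [0,0,0.002],"turn": [0,0,0],"hand": 0.03}
    - {"slide": [0,0,0.0015],"turn": [0,0,0],"hand": 0.03}
    - {"slide": [0,0,0.001],"turn": [0,0,0],"hand": 0.03}
    - {"slide": [0,0,0],"turn": [0,0,0],"hand": 0.03}
    - {"slide": [0,0,0],"turn": [0,0,0],"hand": 0.03}

```text
time_s: 7.15
eef_pos: [487.6, 6.0, 14.2]
tcp_rot: [[-1.0, -0.0, 0.0], [-0.0, 1.0, 0.0], [-0.0, 0.0, -1.0]]
contact_force: [-0.2, 0.0, -0.3]
gripper_width: 0.362
gripper_force: 14.9
```

>>> carry_out:
  motion:
    - {"slide": [0,0,0.001],"turn": [0,0,0],"hand": 0.03}
    - {"slide": [0,0,0],"turn": [0,0,0],"hand": 0.03}

```text
time_s: 7.32
eef_pos: [487.6, 6.0, 13.1]
tcp_rot: [[-1.0, -0.0, 0.0], [-0.0, 1.0, 0.0], [-0.0, 0.0, -1.0]]
contact_force: [-0.6, 0.3, -0.9]
gripper_width: 0.363
gripper_force: 14.9
```

>>> carry_out:
  motion:
    - {"slide": [0,0,0.001],"turn": [0,0,0],"hand": 0.03}
    - {"slide": [0,0,0.001],"turn": [0,0,0],"hand": 0.03}
    - {"slide": [0,0,0],"turn": [0,0,0],"hand": 0.03}

```text
time_s: 7.57
eef_pos: [487.5, 6.0, 11.0]
tcp_rot: [[-1.0, -0.0, -0.0], [-0.0, 1.0, 0.0], [0.0, 0.0, -1.0]]
contact_force: [-0.4, -1.0, -1.3]
gripper_width: 0.36
gripper_force: 14.9
```

>>> carry_out:
  motion:
    - {"slide": [0,0,0.001],"turn": [0,0,0],"hand": 0.03}
    - {"slide": [0,0,0],"turn": [0,0,0],"hand": 0.03}

```text
time_s: 7.73
eef_pos: [487.5, 6.0, 10.0]
tcp_rot: [[-1.0, -0.0, -0.0], [-0.0, 1.0, 0.0], [0.0, 0.0, -1.0]]
contact_force: [1.4, 0.6, -0.7]
gripper_width: 0.36
gripper_force: 14.9
```

>>> carry_out:
  motion:
    - {"slide": [0,0,0.0007],"turn": [0,0,0],"hand": 0.03}
    - {"slide": [0,0,0],"turn": [0,0,0],"hand": 0.03}
    - {"slide": [0,0,0],"turn": [0,0,0],"hand": 0.03}

```text
time_s: 7.98
eef_pos: [487.6, 6.0, 9.7]
tcp_rot: [[-1.0, -0.0, 0.0], [-0.0, 1.0, 0.0], [-0.0, 0.0, -1.0]]
contact_force: [-1.3, 0.0, 5.4]
gripper_width: 0.361
gripper_force: 14.9
```

>>> carry_out:
  motion:
    - {"slide": [0,0,0.0006],"turn": [0,0,0],"hand": 0.03}
    - {"slide": [0,0,0],"turn": [0,0,0],"hand": 0.03}
    - {"slide": [0,0,0],"turn": [0,0,0],"hand": 0.03}

```text
time_s: 8.23
eef_pos: [487.6, 6.0, 9.6]
tcp_rot: [[-1.0, -0.0, 0.001], [-0.0, 1.0, -0.0], [-0.001, -0.0, -1.0]]
contact_force: [-3.3, -0.0, 14.0]
gripper_width: 0.362
gripper_force: 14.9
```

>>> carry_out:
  motion:
    - {"slide": [0,0,-0.0007],"turn": [0,0,0],"hand": 0.03}
    - {"slide": [0,0,0],"turn": [0,0,0],"hand": 0.036}
    - {"slide": [0,0,0],"turn": [0,0,0],"hand": 0.042}
    - {"slide": [0,0,0],"turn": [0,0,0],"hand": 0.05}
    - {"slide": [0,0,0],"turn": [0,0,0],"hand": 0.058}
    - {"slide": [0,0,0],"turn": [0,0,0],"hand": 0.06}
    - {"slide": [0,0,-0.006],"turn": [0,0,0],"hand": 0.06}
    - {"slide": [0,0,-0.015],"turn": [0,0,0],"hand": 0.06}
    - {"slide": [0,0,-0.025],"turn": [0,0,0],"hand": 0.06}
    - {"slide": [0,0,-0.035],"turn": [0,0,0],"hand": 0.07}
    - {"slide": [0,0,-0.035],"turn": [0,0,0],"hand": 0.07}
    - {"slide": [0,0,-0.035],"turn": [0,0,0],"hand": 0.07}

```text
time_s: 9.23
eef_pos: [487.0, 6.1, 162.5]
tcp_rot: [[-1.0, -0.0, -0.0], [-0.0, 1.0, 0.0], [0.0, 0.0, -1.0]]
contact_force: [0.6, -0.2, 0.3]
gripper_width: 0.73
gripper_force: 0.0
```

>>> carry_out:
  motion:
    - {"slide": [0.002,0.012,-0.02],"turn": [0,0,0],"hand": 0.07}
    - {"slide": [0.004,0.027,0],"turn": [0,0,0],"hand": 0.07}
    - {"slide": [0.004,0.03,0],"turn": [0,0,0],"hand": 0.07}
    - {"slide": [0.004,0.03,0],"turn": [0,0,0],"hand": 0.07}
    - {"slide": [0.005,0.03,0],"turn": [0,0,0],"hand": 0.07}
    - {"slide": [0.005,0.03,0],"turn": [0,0,0],"hand": 0.07}
    - {"slide": [0.005,0.03,0],"turn": [0,0,0],"hand": 0.07}
    - {"slide": [0.004,0.028,0],"turn": [0,0,0],"hand": 0.07}
    - {"slide": [0.002,0.018,0],"turn": [0,0,0],"hand": 0.07}
    - {"slide": [0,0.009,0],"turn": [0,0,0],"hand": 0.07}
    - {"slide": [0,0,0],"turn": [0,0,0],"hand": 0.07}
    - {"slide": [0,0,0],"turn": [0,0,0],"hand": 0.07}

```text
time_s: 10.23
eef_pos: [452.4, 249.7, 180.6]
tcp_rot: [[-1.0, -0.001, -0.0], [-0.001, 1.0, -0.0], [0.0, -0.0, -1.0]]
contact_force: [1.3, 0.5, 0.8]
gripper_width: 0.735
gripper_force: 0.0
```

```bash
cat >> look.py <<'E'
if len(sys.argv)>3:
    c,z=sys.argv[2],float(sys.argv[3]); s=shot("scene")
    for q in holes(f,c):
        print("top at z",np.round(q[0],1),onz(f,q[0],z).round(1),*[tuple(np.round(x,1) for x in tri((f,q[0]),(s,r[0]))) for r in holes(s,c,10)])
E
python3 look.py w4 white 108
python3 - <<'E'
from h import *
w=cv2.imread("pics/w4.png");s=shot("scene")["pixels"]
a=cv2.resize(s[130:235,250:430],(800,467),interpolation=cv2.INTER_CUBIC);cv2.imwrite("pics/c4.png",a)
E
```

```text
10.23 [452.4 249.7 180.6] [ 0.38  0.38  1.86 -0.    0.9  -1.2 ] w 69.9 F [1.3 0.5 0.8]
red [131.3 212.8] (102, 184, 61, 59) z4 [485.9   7.2]
  hole red [116.9 221.3] [13.1 22.5]
  hole red [132.4 213.6] [11.2 23.6]
yellow [319.4 182.2] (290, 161, 58, 41) z4 [445.9 249.8]
blue [318.3 191.1] (290, 170, 56, 40) z4 [457.1 248.5]
blue [257.6 310.9] (238, 295, 38, 30) z4 [629.9 162.8]
  hole blue [247.1 318.7] [ 7.2 11.9]
white [317.2 207.4] (292, 181, 51, 54) z4 [478.3 247. ]
  hole white [318.1 211. ] [28.2 29.6]
top at z [318.1 211. ] [451.8 248.9 108. ] (array([587.3, 108. ,  71.2]), np.float64(184.2)) (array([452.4, 249.7, 105.3]), np.float64(0.8))
```

View pics/c4.png

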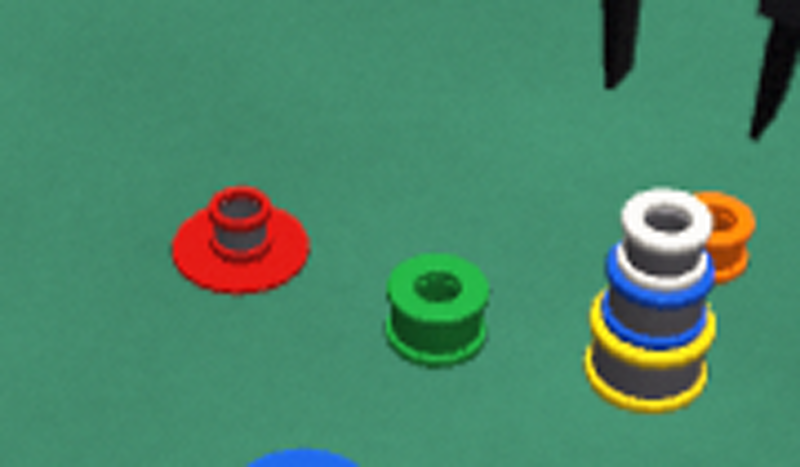

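Red stands flat on its disc (crop (240,225)), and the white spool now tops the stack at (668,220).

>>> carry_out:
  motion:
    - {"slide": [0,0,0.01],"turn": [0,0,0],"hand": 0.07}
    - {"slide": [0,0,0.02],"turn": [0,0,0],"hand": 0.07}
    - {"slide": [0,0,0.022],"turn": [0,0,0],"hand": 0.07}
    - {"slide": [0,0,0.018],"turn": [0,0,0],"hand": 0.07}
    - {"slide": [0,0,0.013],"turn": [0,0,0],"hand": 0.07}
    - {"slide": [0,0,0.009],"turn": [0,0,0],"hand": 0.07}
    - {"slide": [0,0,0.005],"turn": [0,0,0],"hand": 0.07}
    - {"slide": [0,0,0.0015],"turn": [0,0,0],"hand": 0.07}
    - {"slide": [0,0,0],"turn": [0,0,0],"hand": 0.065}

```text
time_s: 11.13
eef_pos: [452.6, 249.8, 82.0]
tcp_rot: [[-1.0, 0.0, -0.0], [0.0, 1.0, 0.0], [0.0, 0.0, -1.0]]
contact_force: [-1.0, -0.2, 0.3]
gripper_width: 0.707
gripper_force: 0.0
```

>>> carry_out:
  motion:
    - {"slide": [0,0,0],"turn": [0,0,0],"hand": 0.06}
    - {"slide": [0,0,0],"turn": [0,0,0],"hand": 0.055}
    - {"slide": [0,0,0],"turn": [0,0,0],"hand": 0.051}
    - {"slide": [0,0,0],"turn": [0,0,0],"hand": 0.047}
    - {"slide": [0,0,0],"turn": [0,0,0],"hand": 0.043}
    - {"slide": [0,0,0],"turn": [0,0,0],"hand": 0.04}
    - {"slide": [0,0,0],"turn": [0,0,0],"hand": 0.04}
    - {"slide": [0,0,0],"turn": [0,0,0],"hand": 0.04}
  grip_force: 18

```text
time_s: 11.8
eef_pos: [452.6, 249.9, 82.4]
tcp_rot: [[-1.0, -0.0, 0.0], [-0.0, 1.0, 0.0], [-0.0, 0.0, -1.0]]
contact_force: [-0.1, -3.6, 5.4]
gripper_width: 0.476
gripper_force: 18.0
```

>>> carry_out:
  motion:
    - {"slide": [0,0,-0.004],"turn": [0,0,0],"hand": 0.04}
    - {"slide": [0,0,-0.01],"turn": [0,0,0],"hand": 0.04}
    - {"slide": [0,0,-0.02],"turn": [0,0,0],"hand": 0.04}
    - {"slide": [0,0,-0.026],"turn": [0,0,0],"hand": 0.04}
    - {"slide": [0,0,-0.026],"turn": [0,0,0],"hand": 0.04}
    - {"slide": [-0.005,-0.008,-0.01],"turn": [0,0,0],"hand": 0.04}
    - {"slide": [-0.014,-0.018,-0.004],"turn": [0,0,0],"hand": 0.04}
    - {"slide": [-0.02,-0.027,0],"turn": [0,0,0],"hand": 0.04}
    - {"slide": [-0.02,-0.027,0],"turn": [0,0,0],"hand": 0.04}
    - {"slide": [-0.02,-0.027,0],"turn": [0,0,0],"hand": 0.04}
    - {"slide": [-0.02,-0.027,0],"turn": [0,0,0],"hand": 0.04}
    - {"slide": [-0.02,-0.027,0],"turn": [0,0,0],"hand": 0.04}

```text
time_s: 12.8
eef_pos: [572.3, 86.9, 181.8]
tcp_rot: [[-1.0, 0.0, -0.0], [0.0, 1.0, 0.0], [0.0, 0.0, -1.0]]
contact_force: [-0.1, 0.6, -0.5]
gripper_width: 0.479
gripper_force: 18.0
```

>>> carry_out:
  motion:
    - {"slide": [-0.02,-0.027,0],"turn": [0,0,0],"hand": 0.04}
    - {"slide": [-0.018,-0.025,0],"turn": [0,0,0],"hand": 0.04}
    - {"slide": [-0.01,-0.018,0],"turn": [0,0,0],"hand": 0.04}
    - {"slide": [-0.005,-0.008,0],"turn": [0,0,0],"hand": 0.04}
    - {"slide": [0,0,0],"turn": [0,0,0],"hand": 0.04}
    - {"slide": [0,0,0],"turn": [0,0,0],"hand": 0.04}

```text
time_s: 13.3
eef_pos: [624.0, 11.2, 181.6]
tcp_rot: [[-1.0, 0.001, -0.001], [0.001, 1.0, 0.0], [0.001, 0.0, -1.0]]
contact_force: [0.3, 0.3, -2.0]
gripper_width: 0.477
gripper_force: 18.0
```

```bash
python3 look.py w5 blue 76
```

```text
13.3 [624.   11.2 181.6] [-0.09  0.52  1.6   0.    1.02 -1.66] w 45.3 F [ 0.3  0.3 -2. ]
red [315.2  67.4] (280, 30, 71, 76) z4 [485.9   6.8]
  hole red [316.1  67.7] [ 8.3 10.3]
  hole red [315.4  59. ] [15.3 20.4]
yellow [91.2 51.7] (58, 15, 68, 75) z4 [ 465.5 -248.7]
yellow [535.6  37.8] (503, 0, 73, 70) z4 [451.5 255. ]
  hole yellow [86.6 51.7] [ 8.5 17.7]
  hole yellow [526.2  41.1] [37.1 53.7]
blue [427.5 195.7] (396, 165, 64, 62) z4 [634.5 147.2]
blue [583.   21.5] (555, 0, 59, 50) z4 [432.4 308.5]
blue [549.2  30.5] (532, 0, 39, 56) z4 [443.3 269.7]
  hole blue [430.9 199.1] [ 8.1 11.4]
  hole blue [585.4  16.1] [25.5 31.2]
white [212.3 186.9] (181, 156, 64, 63) z4 [ 623.3 -122.2]
white [320.4 248.3] (281, 223, 80, 46) z4 [705.8  12.7]
white [320.5 224.4] (287, 210, 68, 26) z4 [672.6  12.7]
  hole white [211.4 189.7] [ 7.9 11.5]
top at z [430.9 199.1] [620.7 123.2  76. ] (array([637.5, 150. ,   9.4]), np.float64(0.1)) (array([568.8, 195.2, 115.2]), np.float64(94.7))
top at z [585.4  16.1] [452.4 248.7  76. ] (array([557.9, 180.8,  73.2]), np.float64(105.4)) (array([452.1, 250.5,  72.7]), np.float64(1.0))
```

View pics/w5.png

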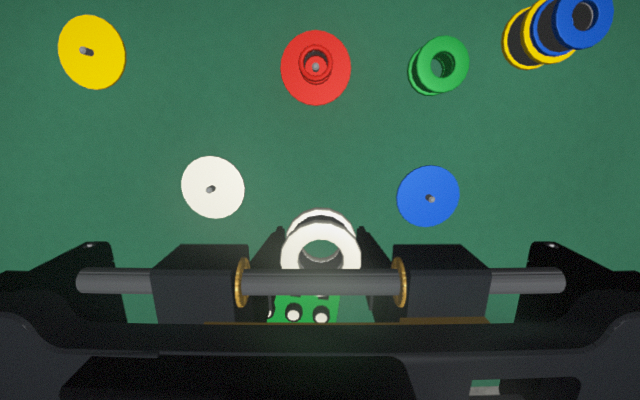

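White is held level at (320,245). The white stand is at (212,187), blue at (428,196), and red is over its spindle at (315,65).

>>> carry_out:
  motion:
    - {"slide": [-0.001,-0.012,0],"turn": [0,0,0],"hand": 0.04}
    - {"slide": [0,-0.024,0],"turn": [0,0,0],"hand": 0.04}
    - {"slide": [0,-0.028,0],"turn": [0,0,0],"hand": 0.04}
    - {"slide": [0,-0.028,0.01],"turn": [0,0,0],"hand": 0.04}
    - {"slide": [0,-0.025,0.02],"turn": [0,0,0],"hand": 0.04}
    - {"slide": [0,-0.013,0.02],"turn": [0,0,0],"hand": 0.04}
    - {"slide": [0,-0.004,0.025],"turn": [0,0,0],"hand": 0.04}
    - {"slide": [0,0,0.025],"turn": [0,0,0],"hand": 0.04}
    - {"slide": [0,0,0.02],"turn": [0,0,0],"hand": 0.04}
    - {"slide": [0,0,0.012],"turn": [0,0,0],"hand": 0.04}
    - {"slide": [0,0,0],"turn": [0,0,0],"hand": 0.04}
    - {"slide": [0,0,0],"turn": [0,0,0],"hand": 0.04}

```text
time_s: 14.4
eef_pos: [625.7, -122.8, 50.3]
tcp_rot: [[-1.0, -0.001, -0.0], [-0.001, 1.0, 0.0], [0.0, 0.0, -1.0]]
contact_force: [-0.9, -0.0, -0.8]
gripper_width: 0.476
gripper_force: 18.0
```

>>> carry_out:
  motion:
    - {"slide": [0,0,0.007],"turn": [0,0,0],"hand": 0.04}
    - {"slide": [0,0,0.007],"turn": [0,0,0],"hand": 0.04}
    - {"slide": [0,0,0.005],"turn": [0,0,0],"hand": 0.04}
    - {"slide": [0,0,0.005],"turn": [0,0,0],"hand": 0.04}
    - {"slide": [0,0,0.003],"turn": [0,0,0],"hand": 0.04}
    - {"slide": [0,0,0],"turn": [0,0,0],"hand": 0.04}
    - {"slide": [0,0,0],"turn": [0,0,0],"hand": 0.04}

```text
time_s: 14.98
eef_pos: [625.6, -123.0, 22.9]
tcp_rot: [[-1.0, -0.0, -0.0], [-0.0, 1.0, 0.0], [0.0, 0.0, -1.0]]
contact_force: [-0.9, -0.2, -1.3]
gripper_width: 0.476
gripper_force: 18.0
```

>>> carry_out:
  motion:
    - {"slide": [0,0,0.004],"turn": [0,0,0],"hand": 0.04}
    - {"slide": [0,0,0.003],"turn": [0,0,0],"hand": 0.04}
    - {"slide": [0,0,0.002],"turn": [0,0,0],"hand": 0.04}
    - {"slide": [0,0,0.001],"turn": [0,0,0],"hand": 0.04}
    - {"slide": [0,0,0.001],"turn": [0,0,0],"hand": 0.04}
    - {"slide": [0,0,0.0007],"turn": [0,0,0],"hand": 0.04}
    - {"slide": [0,0,0],"turn": [0,0,0],"hand": 0.04}
    - {"slide": [0,0,0],"turn": [0,0,0],"hand": 0.04}

```text
time_s: 15.65
eef_pos: [625.6, -123.0, 11.4]
tcp_rot: [[-1.0, -0.0, 0.0], [-0.0, 1.0, 0.0], [-0.0, 0.0, -1.0]]
contact_force: [-0.5, 0.2, -1.6]
gripper_width: 0.474
gripper_force: 18.0
```

>>> carry_out:
  motion:
    - {"slide": [0,0,0.0007],"turn": [0,0,0],"hand": 0.04}
    - {"slide": [0,0,0],"turn": [0,0,0],"hand": 0.04}
    - {"slide": [0,0,0],"turn": [0,0,0],"hand": 0.04}

```text
time_s: 15.9
eef_pos: [625.6, -123.0, 10.7]
tcp_rot: [[-1.0, -0.0, 0.0], [-0.0, 1.0, 0.0], [-0.0, 0.0, -1.0]]
contact_force: [0.0, 0.2, -1.8]
gripper_width: 0.477
gripper_force: 18.0
```

>>> carry_out:
  motion:
    - {"slide": [0,0,0.0005],"turn": [0,0,0],"hand": 0.04}
    - {"slide": [0,0,0],"turn": [0,0,0],"hand": 0.04}
    - {"slide": [0,0,0],"turn": [0,0,0],"hand": 0.04}

```text
time_s: 16.15
eef_pos: [625.6, -123.0, 10.5]
tcp_rot: [[-1.0, -0.0, 0.0], [-0.0, 1.0, -0.0], [-0.0, -0.0, -1.0]]
contact_force: [-1.2, 0.9, 4.3]
gripper_width: 0.473
gripper_force: 18.0
```

>>> carry_out:
  motion:
    - {"slide": [0,0,0.0005],"turn": [0,0,0],"hand": 0.04}
    - {"slide": [0,0,0],"turn": [0,0,0],"hand": 0.04}
    - {"slide": [0,0,0],"turn": [0,0,0],"hand": 0.04}

```text
time_s: 16.4
eef_pos: [625.7, -123.0, 10.4]
tcp_rot: [[-1.0, -0.0, 0.001], [-0.0, 1.0, -0.0], [-0.001, -0.0, -1.0]]
contact_force: [-2.1, 0.8, 8.6]
gripper_width: 0.479
gripper_force: 18.0
```

>>> carry_out:
  motion:
    - {"slide": [0,0,-0.0005],"turn": [0,0,0],"hand": 0.043}
    - {"slide": [0,0,0],"turn": [0,0,0],"hand": 0.047}
    - {"slide": [0,0,0],"turn": [0,0,0],"hand": 0.053}
    - {"slide": [0,0,0],"turn": [0,0,0],"hand": 0.06}
    - {"slide": [0,0,0],"turn": [0,0,0],"hand": 0.068}
    - {"slide": [0,0,0],"turn": [0,0,0],"hand": 0.07}
    - {"slide": [0,0,-0.006],"turn": [0,0,0],"hand": 0.07}
    - {"slide": [0,0,-0.015],"turn": [0,0,0],"hand": 0.07}
    - {"slide": [0,0,-0.025],"turn": [0,0,0],"hand": 0.07}
    - {"slide": [0,0,-0.035],"turn": [0,0,0],"hand": 0.08}
    - {"slide": [0,0,-0.035],"turn": [0,0,0],"hand": 0.08}
    - {"slide": [0,0,-0.034],"turn": [0,0,0],"hand": 0.08}

```text
time_s: 17.4
eef_pos: [625.3, -122.9, 162.2]
tcp_rot: [[-1.0, -0.0, 0.0], [-0.0, 1.0, 0.0], [-0.0, 0.0, -1.0]]
contact_force: [-0.0, -0.1, 0.9]
gripper_width: 0.834
gripper_force: 0.0
```

>>> carry_out:
  motion:
    - {"slide": [0.007,0.015,0],"turn": [0,0,0],"hand": 0.08}
    - {"slide": [0.012,0.026,0],"turn": [0,0,0],"hand": 0.08}
    - {"slide": [0.014,0.03,0],"turn": [0,0,0],"hand": 0.08}
    - {"slide": [0.014,0.03,0],"turn": [0,0,0],"hand": 0.08}
    - {"slide": [0.014,0.03,0],"turn": [0,0,0],"hand": 0.08}
    - {"slide": [0.014,0.03,0],"turn": [0,0,0],"hand": 0.08}
    - {"slide": [0.014,0.03,0],"turn": [0,0,0],"hand": 0.08}
    - {"slide": [0.014,0.03,0],"turn": [0,0,0],"hand": 0.08}
    - {"slide": [0.014,0.03,0],"turn": [0,0,0],"hand": 0.08}
    - {"slide": [0.014,0.03,0],"turn": [0,0,0],"hand": 0.08}
    - {"slide": [0.014,0.03,0],"turn": [0,0,0],"hand": 0.08}
    - {"slide": [0.013,0.028,0],"turn": [0,0,0],"hand": 0.08}

```text
time_s: 18.4
eef_pos: [466.5, 217.5, 160.7]
tcp_rot: [[-1.0, -0.0, 0.001], [-0.0, 1.0, 0.0], [-0.001, 0.0, -1.0]]
contact_force: [0.3, -0.3, -0.3]
gripper_width: 0.845
gripper_force: 0.0
```

>>> carry_out:
  motion:
    - {"slide": [0.01,0.022,0],"turn": [0,0,0],"hand": 0.08}
    - {"slide": [0.005,0.012,0],"turn": [0,0,0],"hand": 0.08}
    - {"slide": [0,0,0],"turn": [0,0,0],"hand": 0.08}
    - {"slide": [0,0,0],"turn": [0,0,0],"hand": 0.08}

```text
time_s: 18.73
eef_pos: [452.4, 250.4, 160.5]
tcp_rot: [[-1.0, -0.002, 0.001], [-0.002, 1.0, 0.0], [-0.001, 0.0, -1.0]]
contact_force: [1.2, -0.4, 0.5]
gripper_width: 0.839
gripper_force: 0.0
```

```bash
python3 look.py w6 blue 76
python3 - <<'E'
from h import *
s=shot("scene")["pixels"]
a=cv2.resize(s[140:235,190:430],(800,317),interpolation=cv2.INTER_CUBIC);cv2.imwrite("pics/c6.png",a)
E
```

```text
18.73 [452.4 250.4 160.5] [ 0.38  0.41  1.88 -0.    0.85 -1.19] w 79.8 F [ 1.2 -0.4  0.5]
red [120.  217.4] (89, 187, 64, 62) z4 [485.9   6.8]
  hole red [104.6 226.6] [14.  23.4]
  hole red [120.6 218.8] [13.1 25.4]
yellow [318.6 185.4] (287, 163, 62, 43) z4 [445.8 249.6]
blue [316.9 204.1] (288, 173, 59, 62) z4 [468.4 247.7]
blue [249.2 313.2] (227, 298, 46, 27) z4 [619.2 157.4]
  hole blue [317.7 207.1] [26.2 26.9]
top at z [317.7 207.1] [451.5 249.3  76. ] (array([536.2, 176.4, -91.6]), np.float64(79.6)) (array([452.6, 249.6,  71.8]), np.float64(0.4)) (array([330.7, 350.7, 474.4]), np.float64(98.2))
```

View pics/c6.png

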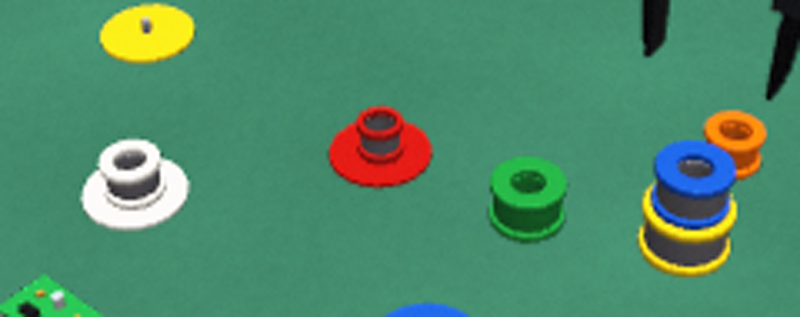

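White stands flat on its stand (crop (132,170)), and blue now tops the remaining stack at (695,165).

>>> carry_out:
  motion:
    - {"slide": [0,-0.0005,0.01],"turn": [0,0,0],"hand": 0.08}
    - {"slide": [0,0,0.02],"turn": [0,0,0],"hand": 0.08}
    - {"slide": [0,0,0.024],"turn": [0,0,0],"hand": 0.08}
    - {"slide": [0,0,0.022],"turn": [0,0,0],"hand": 0.08}
    - {"slide": [0,0,0.017],"turn": [0,0,0],"hand": 0.08}
    - {"slide": [0,0,0.012],"turn": [0,0,0],"hand": 0.08}
    - {"slide": [0,0,0.007],"turn": [0,0,0],"hand": 0.08}
    - {"slide": [0,0,0.002],"turn": [0,0,0],"hand": 0.08}
    - {"slide": [0,0,0],"turn": [0,0,0],"hand": 0.075}

```text
time_s: 19.63
eef_pos: [452.5, 249.1, 45.7]
tcp_rot: [[-1.0, 0.0, -0.001], [0.0, 1.0, -0.0], [0.001, -0.0, -1.0]]
contact_force: [0.2, 0.1, -0.3]
gripper_width: 0.815
gripper_force: 0.0
```

>>> carry_out:
  motion:
    - {"slide": [0,0,0],"turn": [0,0,0],"hand": 0.07}
    - {"slide": [0,0,0],"turn": [0,0,0],"hand": 0.065}
    - {"slide": [0,0,0],"turn": [0,0,0],"hand": 0.061}
    - {"slide": [0,0,0],"turn": [0,0,0],"hand": 0.057}
    - {"slide": [0,0,0],"turn": [0,0,0],"hand": 0.053}
    - {"slide": [0,0,0],"turn": [0,0,0],"hand": 0.05}
    - {"slide": [0,0,0],"turn": [0,0,0],"hand": 0.05}
    - {"slide": [0,0,0],"turn": [0,0,0],"hand": 0.05}
  grip_force: 22

```text
time_s: 20.3
eef_pos: [452.6, 249.3, 46.6]
tcp_rot: [[-1.0, -0.0, 0.0], [-0.0, 1.0, -0.0], [-0.0, -0.0, -1.0]]
contact_force: [-0.7, -3.3, 6.5]
gripper_width: 0.579
gripper_force: 22.0
```

>>> carry_out:
  motion:
    - {"slide": [0,0,-0.004],"turn": [0,0,0],"hand": 0.05}
    - {"slide": [0,0,-0.01],"turn": [0,0,0],"hand": 0.05}
    - {"slide": [0,0,-0.02],"turn": [0,0,0],"hand": 0.05}
    - {"slide": [0,0,-0.026],"turn": [0,0,0],"hand": 0.05}
    - {"slide": [-0.004,-0.002,-0.02],"turn": [0,0,0],"hand": 0.05}
    - {"slide": [-0.014,-0.008,-0.006],"turn": [0,0,0],"hand": 0.05}
    - {"slide": [-0.024,-0.014,0],"turn": [0,0,0],"hand": 0.05}
    - {"slide": [-0.026,-0.015,0],"turn": [0,0,0],"hand": 0.05}
    - {"slide": [-0.026,-0.015,0],"turn": [0,0,0],"hand": 0.05}
    - {"slide": [-0.026,-0.015,0],"turn": [0,0,0],"hand": 0.05}
    - {"slide": [-0.026,-0.015,0],"turn": [0,0,0],"hand": 0.05}
    - {"slide": [-0.02,-0.01,0],"turn": [0,0,0],"hand": 0.05}

```text
time_s: 21.3
eef_pos: [620.2, 154.2, 132.8]
tcp_rot: [[-1.0, 0.001, 0.001], [0.001, 1.0, 0.0], [-0.001, 0.0, -1.0]]
contact_force: [-0.2, -0.4, -1.8]
gripper_width: 0.581
gripper_force: 23.8
```

>>> carry_out:
  motion:
    - {"slide": [-0.012,-0.006,0],"turn": [0,0,0],"hand": 0.05}
    - {"slide": [-0.005,-0.003,0],"turn": [0,0,0],"hand": 0.05}
    - {"slide": [0,0,0.01],"turn": [0,0,0],"hand": 0.05}
    - {"slide": [0,0,0.02],"turn": [0,0,0],"hand": 0.05}
    - {"slide": [0,0,0.025],"turn": [0,0,0],"hand": 0.05}
    - {"slide": [0,0,0.02],"turn": [0,0,0],"hand": 0.05}
    - {"slide": [0,0,0.01],"turn": [0,0,0],"hand": 0.05}
    - {"slide": [0,0,0],"turn": [0,0,0],"hand": 0.05}
    - {"slide": [0,0,0],"turn": [0,0,0],"hand": 0.05}

```text
time_s: 22.05
eef_pos: [635.1, 147.0, 47.3]
tcp_rot: [[-1.0, -0.001, -0.001], [-0.001, 1.0, 0.0], [0.001, 0.0, -1.0]]
contact_force: [0.7, -0.3, -2.1]
gripper_width: 0.581
gripper_force: 23.8
```

```bash
python3 look.py w7|grep -v hole; python3 - <<'E'
from h import *
s=shot("scene")["pixels"]
a=cv2.resize(s[150:270,250:410],(800,600),interpolation=cv2.INTER_CUBIC);cv2.imwrite("pics/c7.png",a)
E
```

```text
22.05 [635.1 147.   47.3] [ 0.13  0.72  1.63  0.    0.79 -1.45] w 55.3 F [ 0.7 -0.3 -2.1]
red [115.8  33. ] (52, 0, 120, 78) z4 [498.2   7.5]
yellow [473.3   3.6] (447, 0, 54, 10) z4 [480.9 250.4]
blue [319.9 225.7] (269, 173, 103, 97) z4 [637.7 148. ]
blue [320.4 300. ] (288, 295, 67, 13) z4 [704.9 148.4]
white [ 15.2 214. ] (0, 166, 37, 88) z4 [ 628.8 -101.9]
```

View pics/c7.png

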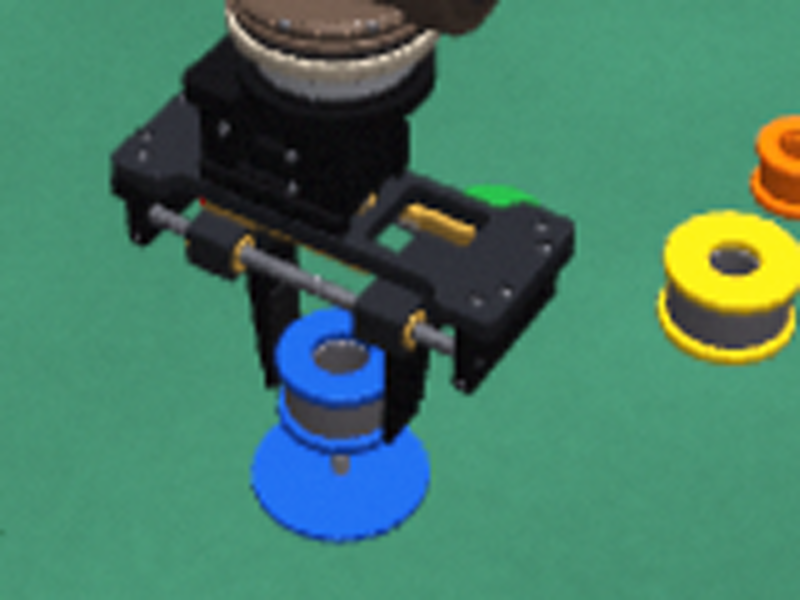

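Blue hangs over its spindle (crop (340,462)), so I'm lowering it.

>>> carry_out:
  motion:
    - {"slide": [-0.001,-0.0005,0.005],"turn": [0,0,0],"hand": 0.05}
    - {"slide": [0,0,0.007],"turn": [0,0,0],"hand": 0.05}
    - {"slide": [0,0,0.007],"turn": [0,0,0],"hand": 0.05}
    - {"slide": [0,0,0.006],"turn": [0,0,0],"hand": 0.05}
    - {"slide": [0,0,0.004],"turn": [0,0,0],"hand": 0.05}
    - {"slide": [0,0,0.003],"turn": [0,0,0],"hand": 0.05}
    - {"slide": [0,0,0.002],"turn": [0,0,0],"hand": 0.05}
    - {"slide": [0,0,0],"turn": [0,0,0],"hand": 0.05}
    - {"slide": [0,0,0],"turn": [0,0,0],"hand": 0.05}

```text
time_s: 22.9
eef_pos: [636.6, 146.0, 13.1]
tcp_rot: [[-1.0, -0.0, 0.0], [-0.0, 1.0, 0.0], [-0.0, 0.0, -1.0]]
contact_force: [0.4, -0.6, -2.7]
gripper_width: 0.579
gripper_force: 23.8
```

>>> carry_out:
  motion:
    - {"slide": [0,0,0.001],"turn": [0,0,0],"hand": 0.05}
    - {"slide": [0,0,0.0007],"turn": [0,0,0],"hand": 0.05}
    - {"slide": [0,0,0.0005],"turn": [0,0,0],"hand": 0.05}
    - {"slide": [0,0,0],"turn": [0,0,0],"hand": 0.05}
    - {"slide": [0,0,0],"turn": [0,0,0],"hand": 0.05}

```text
time_s: 23.32
eef_pos: [636.5, 146.0, 11.0]
tcp_rot: [[-1.0, -0.0, 0.0], [-0.0, 1.0, 0.0], [-0.0, 0.0, -1.0]]
contact_force: [-0.2, 0.1, -3.7]
gripper_width: 0.576
gripper_force: 23.8
```

>>> carry_out:
  motion:
    - {"slide": [0,0,0.0005],"turn": [0,0,0],"hand": 0.05}
    - {"slide": [0,0,0],"turn": [0,0,0],"hand": 0.05}
    - {"slide": [0,0,0],"turn": [0,0,0],"hand": 0.05}

```text
time_s: 23.57
eef_pos: [636.6, 146.1, 10.7]
tcp_rot: [[-1.0, -0.0, 0.0], [-0.0, 1.0, 0.0], [-0.0, 0.0, -1.0]]
contact_force: [-0.7, -0.2, 1.6]
gripper_width: 0.579
gripper_force: 23.9
```

>>> carry_out:
  motion:
    - {"slide": [0,0,0.0003],"turn": [0,0,0],"hand": 0.05}
    - {"slide": [0,0,0],"turn": [0,0,0],"hand": 0.053}
    - {"slide": [0,0,0],"turn": [0,0,0],"hand": 0.058}
    - {"slide": [0,0,0],"turn": [0,0,0],"hand": 0.065}
    - {"slide": [0,0,0],"turn": [0,0,0],"hand": 0.073}
    - {"slide": [0,0,0],"turn": [0,0,0],"hand": 0.08}
    - {"slide": [0,0,-0.006],"turn": [0,0,0],"hand": 0.08}
    - {"slide": [0,0,-0.015],"turn": [0,0,0],"hand": 0.08}
    - {"slide": [0,0,-0.025],"turn": [0,0,0],"hand": 0.08}
    - {"slide": [0,0,-0.035],"turn": [0,0,0],"hand": 0.0951}
    - {"slide": [0,0,-0.025],"turn": [0,0,0],"hand": 0.0951}
    - {"slide": [0.006,0.003,-0.01],"turn": [0,0,0],"hand": 0.0951}

```text
time_s: 24.57
eef_pos: [632.4, 148.9, 130.3]
tcp_rot: [[-1.0, 0.0, 0.006], [0.0, 1.0, 0.001], [-0.006, 0.001, -1.0]]
contact_force: [0.8, 0.3, -0.4]
gripper_width: 0.98
gripper_force: 0.0
```

>>> carry_out:
  motion:
    - {"slide": [0.012,0.007,0],"turn": [0,0,0],"hand": 0.0951}
    - {"slide": [0.024,0.014,0],"turn": [0,0,0],"hand": 0.0951}
    - {"slide": [0.028,0.016,0],"turn": [0,0,0],"hand": 0.0951}
    - {"slide": [0.028,0.016,0],"turn": [0,0,0],"hand": 0.0951}
    - {"slide": [0.028,0.016,0],"turn": [0,0,0],"hand": 0.0951}
    - {"slide": [0.028,0.016,0],"turn": [0,0,0],"hand": 0.0951}
    - {"slide": [0.02,0.01,0],"turn": [0,0,0],"hand": 0.0951}
    - {"slide": [0.01,0.006,0],"turn": [0,0,0],"hand": 0.0951}
    - {"slide": [0,0,0],"turn": [0,0,0],"hand": 0.0951}
    - {"slide": [0,0,0],"turn": [0,0,0],"hand": 0.0951}

```text
time_s: 25.4
eef_pos: [452.9, 250.2, 126.2]
tcp_rot: [[-1.0, -0.001, 0.001], [-0.001, 1.0, 0.0], [-0.001, 0.0, -1.0]]
contact_force: [0.8, -0.1, -0.5]
gripper_width: 1.003
gripper_force: 0.0
```

```bash
python3 look.py w8 yellow 40
```

```text
25.4 [452.9 250.2 126.2] [ 0.38  0.46  1.92 -0.    0.77 -1.19] w 95.4 F [ 0.8 -0.1 -0.5]
red [ 97.7 222.5] (63, 193, 73, 57) z4 [481.    5.5]
yellow [317.4 203.4] (283, 167, 70, 73) z4 [458.7 248.4]
  hole yellow [318.4 207. ] [25.8 26.9]
blue [234.2 319.8] (210, 314, 51, 11) z4 [603.9 148.2]
top at z [318.4 207. ] [452.5 249.7  40. ] (array([453.6, 250.1,  35.6]), np.float64(0.5)) (array([543. , 105.8, 173.2]), np.float64(190.2))
```

>>> carry_out:
  motion:
    - {"slide": [0,-0.0003,0.01],"turn": [0,0,0],"hand": 0.0951}
    - {"slide": [0,0,0.02],"turn": [0,0,0],"hand": 0.0951}
    - {"slide": [0,0,0.024],"turn": [0,0,0],"hand": 0.0951}
    - {"slide": [0,0,0.022],"turn": [0,0,0],"hand": 0.0951}
    - {"slide": [0,0,0.017],"turn": [0,0,0],"hand": 0.0951}
    - {"slide": [0,0,0.012],"turn": [0,0,0],"hand": 0.0951}
    - {"slide": [0,0,0.008],"turn": [0,0,0],"hand": 0.0951}
    - {"slide": [0,0,0.004],"turn": [0,0,0],"hand": 0.0951}
    - {"slide": [0,0,0],"turn": [0,0,0],"hand": 0.085}
    - {"slide": [0,0,0],"turn": [0,0,0],"hand": 0.078}

```text
time_s: 26.33
eef_pos: [452.8, 249.6, 9.3]
tcp_rot: [[-1.0, 0.0, 0.0], [0.0, 1.0, 0.0], [-0.0, 0.0, -1.0]]
contact_force: [0.3, 0.1, -0.0]
gripper_width: 0.912
gripper_force: 0.0
```

>>> carry_out:
  motion:
    - {"slide": [0,0,0],"turn": [0,0,0],"hand": 0.073}
    - {"slide": [0,0,0],"turn": [0,0,0],"hand": 0.069}
    - {"slide": [0,0,0],"turn": [0,0,0],"hand": 0.066}
    - {"slide": [0,0,0],"turn": [0,0,0],"hand": 0.062}
    - {"slide": [0,0,0],"turn": [0,0,0],"hand": 0.06}
    - {"slide": [0,0,0],"turn": [0,0,0],"hand": 0.06}
    - {"slide": [0,0,0],"turn": [0,0,0],"hand": 0.06}
    - {"slide": [0,0,0],"turn": [0,0,0],"hand": 0.06}
  grip_force: 26

```text
time_s: 27.0
eef_pos: [452.6, 249.6, 9.7]
tcp_rot: [[-1.0, -0.0, 0.001], [-0.0, 1.0, 0.0], [-0.001, 0.0, -1.0]]
contact_force: [-1.8, -2.7, 6.2]
gripper_width: 0.69
gripper_force: 26.0
```

>>> carry_out:
  motion:
    - {"slide": [0,0,-0.004],"turn": [0,0,0],"hand": 0.06}
    - {"slide": [0,0,-0.01],"turn": [0,0,0],"hand": 0.06}
    - {"slide": [0,0,-0.02],"turn": [0,0,0],"hand": 0.06}
    - {"slide": [0,0,-0.026],"turn": [0,0,0],"hand": 0.06}
    - {"slide": [0,0,-0.026],"turn": [0,0,0],"hand": 0.06}
    - {"slide": [0,-0.006,-0.02],"turn": [0,0,0],"hand": 0.06}
    - {"slide": [-0.001,-0.015,-0.006],"turn": [0,0,0],"hand": 0.06}
    - {"slide": [-0.001,-0.025,0],"turn": [0,0,0],"hand": 0.06}
    - {"slide": [-0.001,-0.028,0],"turn": [0,0,0],"hand": 0.06}
    - {"slide": [-0.001,-0.028,0],"turn": [0,0,0],"hand": 0.06}
    - {"slide": [-0.001,-0.028,0],"turn": [0,0,0],"hand": 0.06}
    - {"slide": [-0.001,-0.028,0],"turn": [0,0,0],"hand": 0.06}

```text
time_s: 28.0
eef_pos: [458.2, 90.6, 121.8]
tcp_rot: [[-1.0, -0.0, 0.0], [-0.0, 1.0, 0.0], [-0.0, 0.0, -1.0]]
contact_force: [0.9, 0.4, -2.9]
gripper_width: 0.697
gripper_force: 26.0
```

>>> carry_out:
  motion:
    - {"slide": [-0.001,-0.028,0],"turn": [0,0,0],"hand": 0.06}
    - {"slide": [-0.001,-0.028,0],"turn": [0,0,0],"hand": 0.06}
    - {"slide": [-0.001,-0.028,0],"turn": [0,0,0],"hand": 0.06}
    - {"slide": [-0.001,-0.028,0],"turn": [0,0,0],"hand": 0.06}
    - {"slide": [-0.001,-0.028,0],"turn": [0,0,0],"hand": 0.06}
    - {"slide": [-0.001,-0.028,0],"turn": [0,0,0],"hand": 0.06}
    - {"slide": [-0.001,-0.028,0],"turn": [0,0,0],"hand": 0.06}
    - {"slide": [-0.001,-0.02,0],"turn": [0,0,0],"hand": 0.06}
    - {"slide": [0,-0.012,0],"turn": [0,0,0],"hand": 0.06}
    - {"slide": [0,0,0],"turn": [0,0,0],"hand": 0.06}
    - {"slide": [0,0,0],"turn": [0,0,0],"hand": 0.06}

```text
time_s: 28.92
eef_pos: [466.3, -136.1, 121.3]
tcp_rot: [[-1.0, 0.001, -0.0], [0.001, 1.0, 0.0], [0.0, 0.0, -1.0]]
contact_force: [-0.8, 0.2, -2.8]
gripper_width: 0.692
gripper_force: 26.0
```

```bash
python3 look.py w9|grep -v hole
```

```text
28.92 [ 466.3 -136.1  121.3] [-0.42  0.43  2.    0.    0.72 -1.99] w 65.9 F [-0.8  0.2 -2.8]
red [453.1 214.4] (416, 181, 75, 64) z4 [482.9   6.1]
yellow [320.3 236. ] (261, 193, 120, 76) z4 [ 507.  -134.8]
yellow [210.5 197.8] (173, 161, 76, 75) z4 [ 464.6 -249.2]
yellow [320.3 303.9] (273, 295, 96, 23) z4 [ 591.1 -134.9]Traceback (most recent call last):
  File "look.py", line 9, in <module>
    for e in holes(f,c): print("  hole",c,np.round(e[0],1),np.round(e[1],1))
             ~~~~~^^^^^
  File "h.py", line 38, in holes
    return [cv2.fitEllipse(k) for k,h in zip(cs,hi[0]) if h[3]>=0 and cv2.contourArea(k)>amin]
                                                ~~^^^
TypeError: 'NoneType' object is not subscriptable
```

View pics/w9.png

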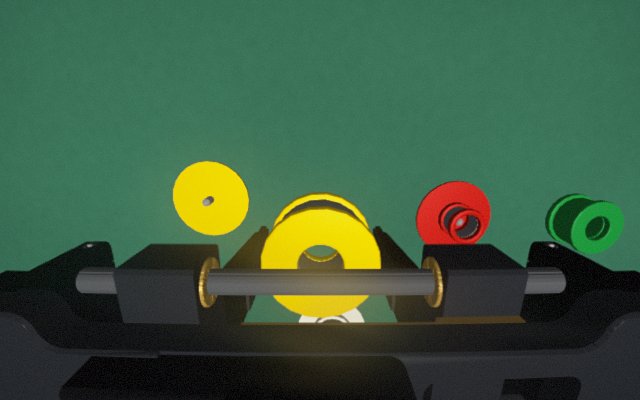

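Yellow is held level at (321,260), and its stand is at (210,198), 114 mm away in −y.

>>> carry_out:
  motion:
    - {"slide": [0,-0.01,0],"turn": [0,0,0],"hand": 0.06}
    - {"slide": [0,-0.022,0],"turn": [0,0,0],"hand": 0.06}
    - {"slide": [0,-0.027,0],"turn": [0,0,0],"hand": 0.06}
    - {"slide": [0,-0.027,0],"turn": [0,0,0],"hand": 0.06}
    - {"slide": [0,-0.018,0.008],"turn": [0,0,0],"hand": 0.06}
    - {"slide": [0,-0.0095,0.015],"turn": [0,0,0],"hand": 0.06}
    - {"slide": [0,0,0.02],"turn": [0,0,0],"hand": 0.06}
    - {"slide": [0,0,0.018],"turn": [0,0,0],"hand": 0.06}
    - {"slide": [0,0,0.01],"turn": [0,0,0],"hand": 0.06}
    - {"slide": [0,0,0],"turn": [0,0,0],"hand": 0.06}
    - {"slide": [0,0,0],"turn": [0,0,0],"hand": 0.06}

```text
time_s: 29.88
eef_pos: [466.7, -249.5, 50.2]
tcp_rot: [[-1.0, -0.001, -0.001], [-0.001, 1.0, 0.0], [0.001, 0.0, -1.0]]
contact_force: [0.9, 0.4, -3.3]
gripper_width: 0.695
gripper_force: 26.0
```

>>> carry_out:
  motion:
    - {"slide": [0,0,0.006],"turn": [0,0,0],"hand": 0.06}
    - {"slide": [0,0,0.007],"turn": [0,0,0],"hand": 0.06}
    - {"slide": [0,0,0.006],"turn": [0,0,0],"hand": 0.06}
    - {"slide": [0,0,0.003],"turn": [0,0,0],"hand": 0.06}
    - {"slide": [0,0,0],"turn": [0,0,0],"hand": 0.06}
    - {"slide": [0,0,0],"turn": [0,0,0],"hand": 0.06}

```text
time_s: 30.38
eef_pos: [466.6, -249.8, 28.0]
tcp_rot: [[-1.0, -0.0, -0.0], [-0.0, 1.0, 0.0], [0.0, 0.0, -1.0]]
contact_force: [0.4, -0.2, -3.2]
gripper_width: 0.69
gripper_force: 26.0
```

>>> carry_out:
  motion:
    - {"slide": [0,0,0.003],"turn": [0,0,0],"hand": 0.06}
    - {"slide": [0,0,0.003],"turn": [0,0,0],"hand": 0.06}
    - {"slide": [0,0,0.003],"turn": [0,0,0],"hand": 0.06}
    - {"slide": [0,0,0.002],"turn": [0,0,0],"hand": 0.06}
    - {"slide": [0,0,0.0015],"turn": [0,0,0],"hand": 0.06}
    - {"slide": [0,0,0.0007],"turn": [0,0,0],"hand": 0.06}
    - {"slide": [0,0,0],"turn": [0,0,0],"hand": 0.06}
    - {"slide": [0,0,0],"turn": [0,0,0],"hand": 0.06}

```text
time_s: 31.05
eef_pos: [466.6, -249.8, 14.9]
tcp_rot: [[-1.0, -0.0, 0.0], [-0.0, 1.0, 0.0], [-0.0, 0.0, -1.0]]
contact_force: [0.5, 1.1, -2.9]
gripper_width: 0.693
gripper_force: 26.0
```

>>> carry_out:
  motion:
    - {"slide": [0,0,0.0007],"turn": [0,0,0],"hand": 0.06}
    - {"slide": [0,0,0],"turn": [0,0,0],"hand": 0.06}
    - {"slide": [0,0,0],"turn": [0,0,0],"hand": 0.06}

```text
time_s: 31.3
eef_pos: [466.6, -249.8, 14.3]
tcp_rot: [[-1.0, -0.0, 0.0], [-0.0, 1.0, 0.0], [-0.0, 0.0, -1.0]]
contact_force: [-0.4, -0.3, -3.4]
gripper_width: 0.691
gripper_force: 26.0
```

>>> carry_out:
  motion:
    - {"slide": [0,0,0.0006],"turn": [0,0,0],"hand": 0.06}
    - {"slide": [0,0,0],"turn": [0,0,0],"hand": 0.06}
    - {"slide": [0,0,0],"turn": [0,0,0],"hand": 0.06}

```text
time_s: 31.55
eef_pos: [466.6, -249.8, 13.8]
tcp_rot: [[-1.0, -0.0, 0.0], [-0.0, 1.0, -0.0], [-0.0, -0.0, -1.0]]
contact_force: [-0.9, -0.1, -0.1]
gripper_width: 0.694
gripper_force: 26.0
```

>>> carry_out:
  motion:
    - {"slide": [0,0,0.0004],"turn": [0,0,0],"hand": 0.06}
    - {"slide": [0,0,0],"turn": [0,0,0],"hand": 0.06}
    - {"slide": [0,0,0],"turn": [0,0,0],"hand": 0.06}

```text
time_s: 31.8
eef_pos: [466.6, -249.8, 13.7]
tcp_rot: [[-1.0, -0.0, 0.0], [-0.0, 1.0, -0.0], [-0.0, -0.0, -1.0]]
contact_force: [-1.3, 1.7, 5.9]
gripper_width: 0.693
gripper_force: 26.0
```

>>> carry_out:
  motion:
    - {"slide": [0,0,0],"turn": [0,0,0],"hand": 0.063}
    - {"slide": [0,0,0],"turn": [0,0,0],"hand": 0.068}
    - {"slide": [0,0,0],"turn": [0,0,0],"hand": 0.075}
    - {"slide": [0,0,0],"turn": [0,0,0],"hand": 0.085}
    - {"slide": [0,0,0],"turn": [0,0,0],"hand": 0.093}
    - {"slide": [0,0,0],"turn": [0,0,0],"hand": 0.093}
    - {"slide": [0,0,-0.006],"turn": [0,0,0],"hand": 0.093}
    - {"slide": [0,0,-0.015],"turn": [0,0,0],"hand": 0.093}
    - {"slide": [0,0,-0.025],"turn": [0,0,0],"hand": 0.093}
    - {"slide": [0,0,-0.035],"turn": [0,0,0],"hand": 0.093}
    - {"slide": [0,0,-0.035],"turn": [0,0,0],"hand": 0.093}
    - {"slide": [0,0,-0.035],"turn": [0,0,0],"hand": 0.093}

```text
time_s: 32.8
eef_pos: [466.2, -249.6, 166.1]
tcp_rot: [[-1.0, -0.0, -0.0], [-0.0, 1.0, 0.0], [0.0, 0.0, -1.0]]
contact_force: [0.2, -0.4, 0.2]
gripper_width: 0.978
gripper_force: 0.0
```

>>> carry_out:
  motion:
    - {"slide": [0,0,-0.03],"turn": [0,0,0],"hand": 0.093}
    - {"slide": [0,0,0],"turn": [0,0,0],"hand": 0.093}
    - {"slide": [0,0,0],"turn": [0,0,0],"hand": 0.093}

```text
time_s: 33.05
eef_pos: [466.9, -250.0, 196.0]
tcp_rot: [[-1.0, -0.0, 0.003], [-0.0, 1.0, -0.002], [-0.003, -0.002, -1.0]]
contact_force: [-0.1, 0.1, -0.4]
gripper_width: 0.981
gripper_force: 0.0
```

```bash
python3 - <<'E'
from h import *
print(arm.get_state()["eef_pos"],arm.get_state()["time_s"])
s=shot("scene")["pixels"]
a=cv2.resize(s[120:300,170:510],(800,424),interpolation=cv2.INTER_CUBIC);cv2.imwrite("pics/c9.png",a)
E
```

```text
[ 466.9044728  -250.02195378  195.96746965] 33.05
```

View pics/c9.png

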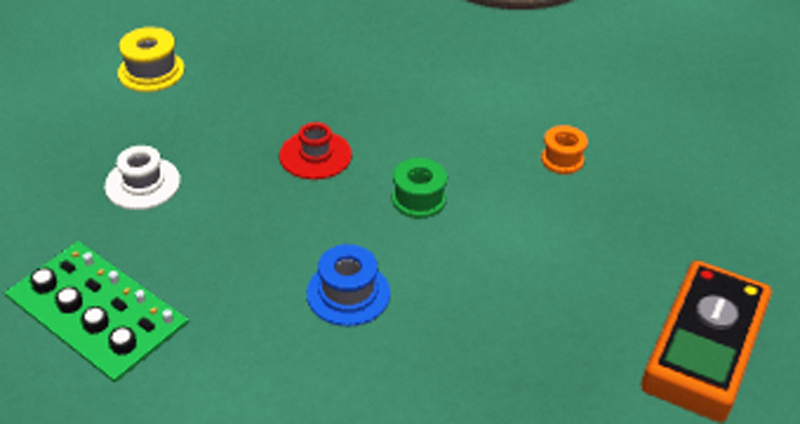

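All four spools stand flat on their own stands: yellow (150,55), white (140,168), red (315,140) and blue (347,275). The board and multimeter are where they were.

```bash
python3 -c "
from cell import arm
print(arm.close_job())"
```

```text
the job is handed in; nothing more can be done
None
```

All four spools were set top-down onto the stands of their own colours and released. The last picture shows each one flat, with the board, multimeter and look-alikes left alone, and the job was handed in after about 33 s.

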